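Tip the inspected spacers into the jar and screw its lid on

ROBOT

A 7-joint arm with a two-finger parallel gripper is mounted at the origin on the work surface. World frame = base frame: x ahead of the robot, y to its left, z up, the work surface at z = 0. Lengths are in m, angles in rad, forces in N, time in s.
With the tool pointing down it reaches from about 0.4 to 0.85 m from the base axis. Payload 10.4 kg.
Tool frame: the origin (TCP) lies on the front face of the gripper's body, between the roots of the fingers; the fingertips stand 73 mm ahead of it and the grasp point (between the pads) lies 54 mm ahead of it; z points along the fingers, y is the line along which they close (so a half turn about z gives the same grasp; the last joint's range is limited). The gripper opens to 85 mm and grips with 20 to 120 N. Pads are 22 mm wide; open, the fingers measure 114 mm over their backs; the gripper's body (76 mm by 85 mm) begins 54 mm behind the grasp point. The pads swing forward as they close: fully open they stand 13 mm farther back than shut.
Start: joints at [-1.218, 0.332, -0.065, 1.46, 0.022, 1.35, -0.088], TCP at [0.229, 0.581, 0.304] pointing down, gripper open.
Joint ranges: [-2.6, 2.6], [-0.5, 2.12], [-1.47, 1.34], [0.16, 2.42], [-1.27, 4.41], [0.06, 2.06], [-2.6, 2.6]. Speed limits (rad/s): [2.22, 2.22, 2.79, 2.79, 3.14, 3.14, 3.14].

INTERFACE

Orientations are given as a unit quaternion [x, y, z, w].
In Python, from station import state, read_camera, camera_params, hand_in gives the robot as it stands.
- The arm moves only by the tool step_arm, never from a script. Its argument "deltas" is a list that holds one entry, the list of rows, each a list of 5 numbers: the opening, from 0 (shut) to 1 (fully open), then the shift along the world's x, y, z as a fraction of full scale, then the turn about the world's z as a fraction of full scale. A call has 1 to 8 rows; each row is the pose to reach, as a shift and turn from the pose commanded when the call began, turning the shorter way round; what a row does not reach only later rows make up. Full scale, the value 1, is 50 cm for a shift and 180 degrees for a turn. A row lasts 1/10 s, in which the tool goes at most 50 mm and 8.59 degrees, less where a joint would pass 70% of its speed; a pose out of reach is approached as far as the arm can. A call with a number of a shift or a turn outside -1 to 1 is refused whole. A call with a gripper value outside its range is refused whole. The fingers move at their own pace and stop on an object; "grip_force" is the grip in N (left out, the last holds). Time passes only in rows, so rows that repeat a pose let the fingers close. It gives the time, the measured TCP pose, the force, the opening and the grip force at its end, in the units of the state.
- state(): the state, without advancing time (a new reading comes with each control period).
- read_camera(name): name is "scene" or "top" or "wrist"; returns (picture, depth): 420x560x3 uint8, red, green, blue; 420x560 float32, m along the optical axis (not along the pixel's ray), 0 where there is no reading.
- camera_params(name): a dict with "fx", "fy", "cx", "cy" (pixels), "R" (3x3) and "t" (3): a world point X has camera coordinates R X + t; the wrist camera has in their place "T_tool_cam" (4x4, takes a point from camera to tool coordinates, whose origin is the TCP and whose axes are the flange's). Camera axes: x right, y down, z forward; pixel columns grow to the right and rows downward; lengths in m; the calibration is good to about 2 mm. A picture is of the moment at which its call begins: read the wrist's pose just before it. camera_params takes no time and is no camera call.
- hand_in(): hands the job in; it is judged then, once.
The state is a dict: "clock": time; "joints": joint angles; "qd": joint speeds; "tau": joint torques, N m; "tcp_pos": TCP position; "tcp_rot": TCP orientation; "contact_force": force on the tool from outside, world axes, zero at the start; "moment": the same for the moment, N m; "opening": finger opening in m; "grip_force": force on a finger pad.
Only numpy, scipy, OpenCV 4.12 (cv2) and the standard library are available. Lean on these libraries where they do the work, as an engineer would, in place of code of your own. Each camera call takes 0.05 s, during which the arm holds its last target. There are 200 camera calls.

TASK

Inspection is finished: put the white spacers that are still on the dark plate into the sorting tray with the others, carry the tray to the jar and tip it so that they all slide into the jar, and stand the tray back flat where it was. Then close the jar: set the lid on the neck, turn it backward (anticlockwise) until you feel it drop off the thread starts, and turn it forward until it is fully home and tight. Leave the other things on the bench alone.

Things in the scene. Friction and masses are not known exactly. Their poses are not given: they have to be found in the camera images.
- spacer1: a white ceramic hexagonal spacer, a prism 18 mm across flats (21 mm across corners) and 18 mm tall with a dark bore, 14 g; origin at the centre of its underside, z its own axis. Starts upright on the dark inspection plate (top 8 mm above the bench). May be absent.
- spacer2: a white ceramic hexagonal spacer, a prism 18 mm across flats (21 mm across corners) and 18 mm tall with a dark bore, 14 g; origin at the centre of its underside, z its own axis. Starts upright on the dark inspection plate (top 8 mm above the bench). May be absent.
- spacer3: a white ceramic hexagonal spacer, a prism 18 mm across flats (21 mm across corners) and 18 mm tall with a dark bore, 14 g; origin at the centre of its underside, z its own axis. Starts upright on the dark inspection plate (top 8 mm above the bench). May be absent.
- spacer4: a white ceramic hexagonal spacer, a prism 18 mm across flats (21 mm across corners) and 18 mm tall with a dark bore, 14 g; origin at the centre of its underside, z its own axis. Starts upright on the dark inspection plate (top 8 mm above the bench). May be absent.
- spacer5: a white ceramic hexagonal spacer, a prism 18 mm across flats (21 mm across corners) and 18 mm tall with a dark bore, 14 g; origin at the centre of its underside, z its own axis. Starts upright on the dark inspection plate (top 8 mm above the bench). May be absent.
- spacer6: a white ceramic hexagonal spacer, a prism 18 mm across flats (21 mm across corners) and 18 mm tall with a dark bore, 14 g; origin at the centre of its underside, z its own axis. Starts upright in the rear of the sorting tray. May be absent.
- spacer7: a white ceramic hexagonal spacer, a prism 18 mm across flats (21 mm across corners) and 18 mm tall with a dark bore, 14 g; origin at the centre of its underside, z its own axis. Starts upright in the rear of the sorting tray. May be absent.
- spacer8: a white ceramic hexagonal spacer, a prism 18 mm across flats (21 mm across corners) and 18 mm tall with a dark bore, 14 g; origin at the centre of its underside, z its own axis. Starts upright in the rear of the sorting tray. May be absent.
- plate: dark flat inspection plate, 136 x 136 mm, 8 mm thick, fixed to the bench; origin at the centre of its underside.
- tray: aluminium sorting tray, 240 g, loose, flat on the mat. Pan x = -75 to +75 mm, 102 mm wide, floor 3 mm thick, walls 3 mm thick and 19 mm high; over the last 45 mm towards -x the sides narrow to an open spout 58 mm wide. A black block handle stands behind the rear wall (+x). Origin under the middle of the pan, z up. Spacers begin to slide at 12 to 17 degrees of tilt, and run off at 30 or more.
- tray_lip (a point): middle of the spout's pouring edge, on the upper face of the tray floor, 75 mm from the tray's origin towards its -x.
- tray_handle (a point): grip point in the tray's handle, an upright block 42 mm long (tray x = 75 to 117 mm), 14 mm thick (along tray y), its top 62 mm above the tray's underside. The point lies at tray x = 97 mm, midway through the block, 45 mm above the underside, 17 mm below its top.
- jar: clear wide-mouth jar clamped in a bench holder (base 125 x 125 mm), fixed, at any angle; origin on its axis at the holder's underside. Body 96 mm across, neck 80 mm outside and 72 inside, rim 105 mm and inner floor 16 mm above the bench. Four right-handed thread ridges, 4.5 mm proud, start 2 mm below the rim, 90 degrees apart, and fall 6 mm per quarter turn, clockwise from above.
- jar_mouth (a point): centre of the jar's mouth, at rim height. The lid set on the neck rides on the ridges, its origin 95 to 101 mm above the jar's. Turned anticlockwise (from above) it climbs to 101 mm, then falls off the thread starts to 95. Turned clockwise from there its lugs run under the ridges: its top bears on the rim (origin at 91 mm) after about 60 degrees and it binds tight after about 80.
- lid: off-white plastic screw lid, 98 mm across, 90 g, loose, right way up on the mat. Skirt 14 mm deep inside with four lugs 90 degrees apart; flat top, its upper face 18 mm above the skirt's lower edge, with a straight finger-grip bar on it. Origin at the centre of the skirt's lower edge, x along the bar, z up. Nearly 2 mm of play sideways on the neck.
- lid_bar (a point): middle of the lid's finger-grip bar, which is 64 mm long (along lid x), 14 mm thick (along lid y) and 26 mm high (top 44 mm above the skirt's lower edge); the point lies 34 mm above the skirt's lower edge, 10 mm below the bar's top.
- mouse: black computer mouse, a bystander.
- driver: screwdriver, a bystander.
- chipbox: small white square box, a bystander.
- meter: red hand-held multimeter, a bystander.

How it is judged:
On the way, in this order (a step that is already met when the one before it is completed fails the run):
1. every spacer lies in the sorting tray (x of spacer1 in the frame of tray between -0.073 and 0.073 m and y of spacer1 in the frame of tray between -0.049 and 0.049 m and z of spacer1 in the frame of tray between -0.002 and 0.035 m and x of spacer2 in the frame of tray between -0.073 and 0.073 m and y of spacer2 in the frame of tray between -0.049 and 0.049 m and z of spacer2 in the frame of tray between -0.002 and 0.035 m and x of spacer3 in the frame of tray between -0.073 and 0.073 m and y of spacer3 in the frame of tray between -0.049 and 0.049 m and z of spacer3 in the frame of tray between -0.002 and 0.035 m and x of spacer4 in the frame of tray between -0.073 and 0.073 m and y of spacer4 in the frame of tray between -0.049 and 0.049 m and z of spacer4 in the frame of tray between -0.002 and 0.035 m and x of spacer5 in the frame of tray between -0.073 and 0.073 m and y of spacer5 in the frame of tray between -0.049 and 0.049 m and z of spacer5 in the frame of tray between -0.002 and 0.035 m and x of spacer6 in the frame of tray between -0.073 and 0.073 m and y of spacer6 in the frame of tray between -0.049 and 0.049 m and z of spacer6 in the frame of tray between -0.002 and 0.035 m and x of spacer7 in the frame of tray between -0.073 and 0.073 m and y of spacer7 in the frame of tray between -0.049 and 0.049 m and z of spacer7 in the frame of tray between -0.002 and 0.035 m and x of spacer8 in the frame of tray between -0.073 and 0.073 m and y of spacer8 in the frame of tray between -0.049 and 0.049 m and z of spacer8 in the frame of tray between -0.002 and 0.035 m), for 0.3 s.
2. the tray is tipped over the jar, its pouring edge at the mouth (angle between tray's own z axis and vertical above 0.3 rad and horizontal distance between tray_lip and jar_mouth below 0.06 m and z of tray_lip in the frame of jar below 0.18 m), for 0.2 s.
3. every spacer is in the jar (horizontal distance between each of spacer1, spacer2, spacer3, spacer4, spacer5, spacer6, spacer7, spacer8 and jar below 0.046 m and z of spacer1 in the frame of jar between 0.005 and 0.088 m and z of spacer2 in the frame of jar between 0.005 and 0.088 m and z of spacer3 in the frame of jar between 0.005 and 0.088 m and z of spacer4 in the frame of jar between 0.005 and 0.088 m and z of spacer5 in the frame of jar between 0.005 and 0.088 m and z of spacer6 in the frame of jar between 0.005 and 0.088 m and z of spacer7 in the frame of jar between 0.005 and 0.088 m and z of spacer8 in the frame of jar between 0.005 and 0.088 m), for 0.3 s.
4. the lid bears on the jar's thread, level, turned back up to the thread starts (horizontal distance between lid and jar below 0.004 m and angle between lid's own z axis and vertical below 0.06 rad and z of lid in the frame of jar between 0.0988 and 0.104 m and contact force between lid and jar above 0.05 N), for 0.05 s.
5. the lid has dropped off the thread starts (horizontal distance between lid and jar below 0.004 m and angle between lid's own z axis and vertical below 0.06 rad and z of lid in the frame of jar below 0.0965 m and (angle between the x axis of lid and the x axis of jar, either way round below 0.5 rad or angle between the x axis of lid and the y axis of jar, either way round below 0.5 rad)), for 0.05 s.
At the end, for the whole second after the job is handed in: Every spacer is in the jar; the lid is level on the jar, its origin under 92.2 mm above the jar's (bearing on the rim), turned at least 65 degrees forward from the drop; the tray lies flat within 60 mm of where it started; all released and at rest (all of step 3 and horizontal distance between lid and jar below 0.004 m and angle between lid's own z axis and vertical below 0.06 rad and z of lid in the frame of jar between 0.088 and 0.0922 m and (angle between the x axis of lid and the x axis of jar, either way round below 0.45 rad or angle between the x axis of lid and the y axis of jar, either way round below 0.45 rad) and angle between tray's own z axis and vertical below 0.08 rad and height (world z) of tray below 0.008 m and distance of tray from where it was at the start of the episode below 0.06 m and linear speed of each of tray, lid below 0.02 m/s); the robot touches nothing.
It fails at once if the mouse is displaced by more than 40 mm (distance of mouse from where it was at the start of the episode above 0.04 m).
It fails at once if the driver is displaced by more than 40 mm (distance of driver from where it was at the start of the episode above 0.04 m).
It fails at once if the chipbox is displaced by more than 40 mm (distance of chipbox from where it was at the start of the episode above 0.04 m).
It fails at once if the meter is displaced by more than 40 mm (distance of meter from where it was at the start of the episode above 0.04 m).
Of spacer1, spacer2, spacer3, spacer4, spacer5 only 3 to 5 are there at a start; the rules pass over those that are not, and their reading is None.
Of spacer6, spacer7, spacer8 only 1 to 3 are there at a start; the rules pass over those that are not, and their reading is None.
At some moment in a run one of lid, spacer1, spacer2, spacer3, spacer4, spacer5 may be knocked a few centimetres aside while the robot is not near it.
It also fails if it takes over 210 s, if anything falls off the work surface, if the arm or the gripper's body presses on something with over 40 N, if the wrist force passes 120 N, or if a joint passes its speed limit or range.

## Working session

There is one attempt and no reset: what is moved stays moved. The work goes in short steps, Python scripts to look and compute and a tool call to move; the robot and the scene stay as the last step left them, time stands still between calls to the robot, and variables do not carry over. Pictures are saved under pics/ and viewed, at most 14 in all, crops included, and the job is handed in when it is done.

Besides the shell and the picture viewer there is one more tool, called after ">>>" as name(argument=value, ...) on one line, values as JSON. step_arm: Moves the arm, as the interface text tells. Its arguments: {"type":"object","properties":{"deltas":{"type":"array","items":{"type":"array","items":{"type":"array","items":{"type":"number"}}}},"grip_force":{"type":"number"}},"required":["deltas"]}

```bash
mkdir -p pics; cat > h.py <<'E'
import numpy as np,cv2,json
from station import *
def snap(n,name):
    im,d=read_camera(n); cv2.imwrite(f'pics/{name}.png',im[:,:,::-1]); np.save(f'pics/{name}.npy',d); return im,d
def w(n,d,u,v,z=None):
    p=camera_params(n); r=np.array([(u-p['cx'])/p['fx'],(v-p['cy'])/p['fy'],1.])
    R=np.array(p['R']);t=np.array(p['t'])
    if z is None: return R.T@(r*d[int(v),int(u)]-t)
    o=-R.T@t; q=R.T@r; return o+q*(z-o[2])/q[2]
def big(name,x0,y0,x1,y1,s,out):
    im=cv2.imread(f'pics/{name}.png')[y0:y1,x0:x1]; cv2.imwrite(f'pics/{out}.png',cv2.resize(im,None,fx=s,fy=s,interpolation=cv2.INTER_CUBIC))
E
python3 - <<'E'
from h import *
print(state()['tcp_pos'],state()['tcp_rot'])
for n in('top','scene'):
    snap(n,n+'0'); p=camera_params(n); print(n,p)
a=cv2.imread('pics/top0.png'); b=cv2.imread('pics/scene0.png')
cv2.imwrite('pics/top0b.png',cv2.resize(a,(800,600),interpolation=cv2.INTER_CUBIC))
E
```

```text
[0.22927342 0.58114482 0.30311979] [ 1.86775441e-01  9.82402380e-01 -6.98251185e-04 -1.02056171e-04]
top {'fx': 392.29973829361234, 'fy': 392.29973829361234, 'cx': 280.54650472559337, 'cy': 206.08063560249096, 'R': array([[-6.43426850e-04, -9.99325529e-01,  3.67161057e-02],
       [-9.96392163e-01, -2.47527840e-03, -8.48323728e-02],
       [ 8.48660385e-02, -3.66382234e-02, -9.95718533e-01]]), 't': array([-0.02621401,  0.56942446,  0.84679189])}
scene {'fx': 535.0457288219868, 'fy': 535.0457288219868, 'cx': 269.97928391570116, 'cy': 209.08405250813746, 'R': array([[ 0.11517466,  0.99318622,  0.01777464],
       [ 0.76843353, -0.07774353, -0.63518963],
       [-0.62947972,  0.08681638, -0.77215167]]), 't': array([-0.04336313, -0.37569808,  1.49229332])}
```

View pics/top0b.png

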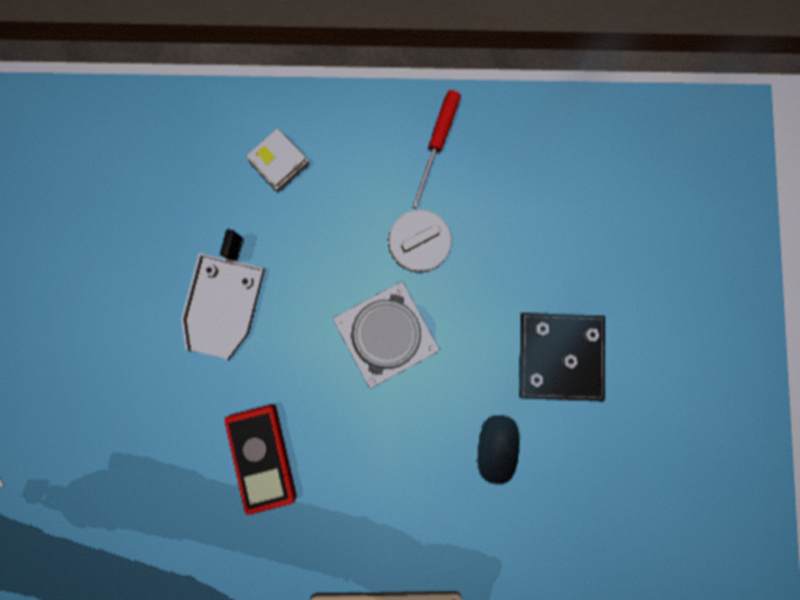

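View pics/scene0.png

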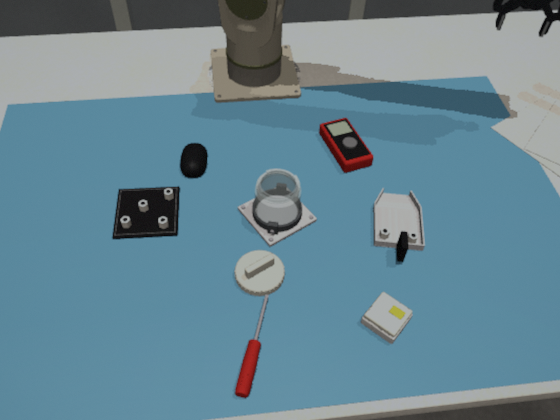

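```bash
python3 - <<'E'
from h import *
d=np.load('pics/top0.npy'); k=.7
def P(n,u,v,z): print(n,w('top',d,u*k,v*k,z)[:2].round(4), 'depth z',w('top',d,u*k,v*k)[2].round(4))
for u,v in((543,328),(593,334),(571,361),(537,380)):P('sp',u,v,.026)
for u,v in((211,271),(248,282)):P('trsp',u,v,.021)
P('tray rl',201,255,.022);P('tray rr',265,268,.022);P('lip l',189,352,.003);P('lip r',230,359,.003)
P('handle top far',233,231,.062);P('handle top near',229,258,.062);P('handle top',237,236,.062)
P('jar rim',387,333,.105)
for u,v in((334,319),(403,282),(439,350),(371,387)):P('holder',u,v,.012)
P('lid',420,239,.018);P('bar1',404,247,.044);P('bar2',438,229,.044)
p=camera_params('wrist');print({k:np.round(v,4) for k,v in p.items()})
im=cv2.imread('pics/top0.png'); a=im[200:290,350:440]; b=im[150:260,110:200]
cv2.imwrite('pics/c1.png',np.hstack([cv2.resize(a,(400,400),interpolation=2),cv2.resize(b,(400,490),interpolation=2)[:400]]))
g=im[:,:,:].min(2); m=np.zeros_like(g); m[220:279,366:423]=(g[220:279,366:423]>110)*255
n,_,s,c=cv2.connectedComponentsWithStats(m)
for i in range(1,n): print(s[i],c[i]/k, w('top',d,*c[i],.026)[:2].round(4))
E
```

```text
sp [ 0.5173 -0.2475] depth z 0.0246
sp [ 0.508  -0.3263] depth z 0.0293
sp [ 0.4661 -0.2903] depth z 0.0276
sp [ 0.437  -0.2364] depth z 0.0267
trsp [0.6054 0.2681] depth z 0.0214
trsp [0.5885 0.211 ] depth z 0.0188
tray rl [0.6302 0.2838] depth z 0.018
tray rr [0.6103 0.1851] depth z -0.0035
lip l [0.4804 0.3039] depth z -0.0007
lip r [0.4694 0.2403] depth z 0.0019
handle top far [0.6602 0.2251] depth z 0.0568
handle top near [0.6197 0.23  ] depth z 0.0536
handle top [0.6527 0.2191] depth z 0.0465
jar rim [ 0.5083 -0.0034] depth z 0.0154
holder [0.5316 0.0785] depth z 0.0076
holder [ 0.5902 -0.0297] depth z -0.0004
holder [ 0.4832 -0.0861] depth z 0.0008
holder [0.4261 0.0202] depth z 0.0101
lid [ 0.6581 -0.0564] depth z 0.0436
bar1 [ 0.6407 -0.03  ] depth z 0.0443
bar2 [ 0.669  -0.0824] depth z 0.0421
{'fx': np.float64(359.4025), 'fy': np.float64(359.4025), 'cx': np.float64(277.4704), 'cy': np.float64(202.7633), 'T_tool_cam': array([[-1.000e-04, -9.626e-01, -2.709e-01,  6.830e-02],
       [ 1.000e+00, -1.000e-04, -2.000e-04, -1.000e-03],
       [ 2.000e-04, -2.709e-01,  9.626e-01, -7.040e-02],
       [ 0.000e+00,  0.000e+00,  0.000e+00,  1.000e+00]])}
[376 226   8   9  46] [542.11180124 328.16770186] [ 0.517  -0.2461]
[411 230   8   9  42] [592.21088435 334.14965986] [ 0.5077 -0.325 ]
[396 249   8   9  41] [570.38327526 360.80139373] [ 0.4664 -0.2894]
[372 262   8   9  43] [536.21262458 379.46843854] [ 0.4378 -0.2351]
```

View pics/c1.png

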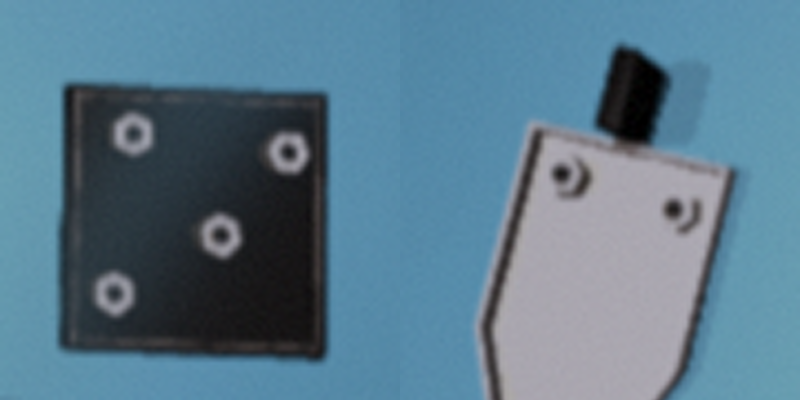

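>>> step_arm(deltas=[[[0.5, 0.54, -0.56, 0, 0.12], [0.5, 0.54, -0.56, 0, 0.12], [0.5, 0.54, -0.56, 0, 0.12], [0.5, 0.54, -0.56, 0, 0.12], [0.5, 0.54, -0.56, 0, 0.12], [0.5, 0.54, -0.56, 0, 0.12], [0.5, 0.54, -0.56, 0, 0.12], [0.5, 0.54, -0.56, 0, 0.12]]], grip_force=40)

```text
clock: 0.9
tcp_pos: [0.501, 0.2987, 0.3038]
tcp_rot: [0.0, 1.0, -0.0, 0.0]
contact_force: [0.3, 0.3, 0.1]
opening: 0.0427
grip_force: 0.0
```

>>> step_arm(deltas=[[[0.5, 0, -0.7, 0, 0], [0.5, 0, -0.7, 0, 0], [0.5, 0, -0.7, 0, 0], [0.5, 0, -0.7, 0, 0], [0.5, 0, -0.7, 0, 0], [0.5, 0, -0.7, 0, 0], [0.5, 0, -0.7, 0, 0], [0.5, 0, -0.7, 0, 0]]])

```text
clock: 1.7
tcp_pos: [0.4985, -0.0561, 0.3041]
tcp_rot: [0.004, 1.0, -0.001, 0.0]
contact_force: [-0.4, 1.5, -0.5]
opening: 0.0426
grip_force: 0.0
```

>>> step_arm(deltas=[[[0.5, 0.036, -0.39, -0.2, 0], [0.5, 0.036, -0.39, -0.2, 0], [0.5, 0.036, -0.39, -0.2, 0], [0.5, 0.036, -0.39, -0.2, 0], [0.5, 0.036, -0.39, -0.2, 0], [0.5, 0.036, -0.39, -0.2, 0], [0.5, 0.036, -0.39, -0.2, 0], [0.5, 0.036, -0.39, -0.2, 0]]])

```text
clock: 2.5
tcp_pos: [0.5179, -0.2422, 0.2044]
tcp_rot: [-0.001, 1.0, 0.0, 0.0]
contact_force: [0.7, 0.7, -0.6]
opening: 0.0423
grip_force: 0.0
```

```bash
cat >> h.py <<'E'
from scipy.spatial.transform import Rotation as Ro
def wr(s,u,v,z):
    p=camera_params('wrist'); T=np.eye(4);T[:3,:3]=Ro.from_quat(s['tcp_rot']).as_matrix();T[:3,3]=s['tcp_pos']
    M=T@np.array(p['T_tool_cam']); q=M[:3,:3]@np.array([(u-p['cx'])/p['fx'],(v-p['cy'])/p['fy'],1.]);o=M[:3,3]
    return o+q*(z-o[2])/q[2]
E
python3 - <<'E'
from h import *
s=state();print(s['tcp_pos'],s['tcp_rot'],s['contact_force'])
im,d=snap('wrist','w1')
json.dump({k:list(map(float,s[k])) for k in('tcp_pos','tcp_rot')},open('w1.json','w'))
hsv=cv2.cvtColor(im,cv2.COLOR_RGB2HSV); m=((im.min(2)>110)*255).astype(np.uint8)
n,_,S,c=cv2.connectedComponentsWithStats(m)
for i in range(1,n):
    if S[i][4]>80: print(S[i],c[i],wr(s,*c[i],.026)[:2].round(4))
E
```

```text
[ 0.51790046 -0.24224642  0.20436688] [-1.47174146e-03  9.99998804e-01  3.37990299e-04  3.33678867e-04] [ 0.66086263  0.7288828  -0.59002903]
[   0   30   48  153 3710] [17.69946092 93.79002695] [ 0.4448 -0.4154]
[134  36 169 179 564] [187.48049645  76.7358156 ] [ 0.4338 -0.3023]
[279  66  28  33 493] [292.61257606  81.98174442] [ 0.4368 -0.2335]
[198 111  29  32 501] [211.98403194 126.44311377] [ 0.4656 -0.2878]
[ 493  116   67  168 4076] [528.75417076 189.4904318 ] [ 0.509  -0.0644]
[  152   169   256   137 10563] [287.66856007 251.71286566] [ 0.5573 -0.2355]
[151 173  29  27 434] [164.73271889 185.88479263] [ 0.507  -0.3232]
[552 172   8  57 325] [556.22461538 201.23076923] [ 0.5176 -0.043 ]
[263 185  25  27 353] [275.40793201 198.09631728] [ 0.5158 -0.2447]
[184 213  95   5 111] [230.92792793 215.31531532] [ 0.5288 -0.277 ]
[ 475  303   85   69 2452] [523.64559543 327.08931485] [ 0.6217 -0.0467]
[459 359   8  17  85] [462.70588235 366.08235294] [ 0.6588 -0.09  ]
```

View pics/w1.png

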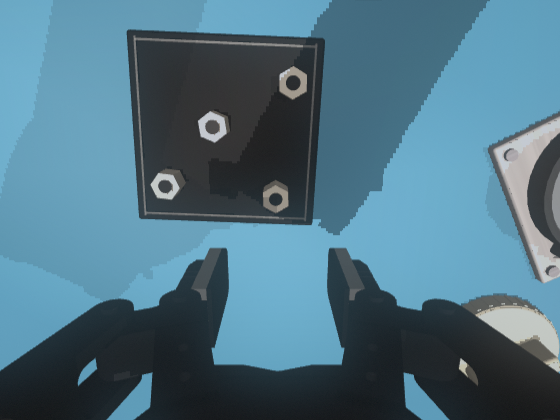

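>>> step_arm(deltas=[[[0.5, -0.002, -0.003, -0.234, 0], [0.5, -0.002, -0.003, -0.234, 0], [0.5, -0.002, -0.003, -0.234, 0], [0.5, -0.002, -0.003, -0.234, 0], [0, -0.002, -0.003, -0.234, 0], [0, -0.002, -0.003, -0.234, 0], [0, -0.002, -0.003, -0.234, 0], [0, -0.002, -0.003, -0.234, 0]]])

```text
clock: 3.35
tcp_pos: [0.5177, -0.2452, 0.089]
tcp_rot: [-0.001, 1.0, -0.0, 0.002]
contact_force: [-0.3, 2.4, 8.0]
opening: 0.0167
grip_force: 39.7
```

>>> step_arm(deltas=[[[0, 0, 0, 0, 0], [0, 0, 0, 0.16, 0], [0, 0, 0, 0.32, 0], [0, 0, 0, 0.32, 0], [0, 0, 0, 0.32, 0]]])

```text
clock: 3.85
tcp_pos: [0.5182, -0.2465, 0.254]
tcp_rot: [-0.0, 1.0, -0.001, 0.005]
contact_force: [1.4, -0.7, 0.3]
opening: 0.0164
grip_force: 39.2
```

>>> step_arm(deltas=[[[0, 0.1, 0.78, 0, -0.08], [0, 0.1, 0.78, 0, -0.08], [0, 0.1, 0.78, 0, -0.08], [0, 0.1, 0.78, 0, -0.08], [0, 0.1, 0.78, 0, -0.08], [0, 0.1, 0.78, 0, -0.08], [0, 0.1, 0.78, 0, -0.08], [0, 0.1, 0.78, 0, -0.08]]])

```text
clock: 4.65
tcp_pos: [0.5663, 0.1471, 0.2475]
tcp_rot: [0.125, 0.992, 0.0, 0.0]
contact_force: [1.4, -1.1, 0.2]
opening: 0.0162
grip_force: 39.2
```

>>> step_arm(deltas=[[[0, 0.014, 0.204, 0, 0], [0, 0.014, 0.204, 0, 0], [0, 0.014, 0.204, 0, 0], [0, 0.014, 0.204, -0.1, 0], [0, 0.014, 0.204, -0.2, 0], [0, 0.014, 0.204, -0.3, 0], [0, 0.014, 0.204, -0.322, 0], [0, 0.014, 0.204, -0.322, 0]]])

```text
clock: 5.45
tcp_pos: [0.5732, 0.2467, 0.0857]
tcp_rot: [0.125, 0.992, -0.0, -0.001]
contact_force: [0.3, -0.2, -0.1]
opening: 0.0165
grip_force: 42.1
```

>>> step_arm(deltas=[[[0, 0, 0, 0, 0], [0.4, 0, 0, 0, 0], [0.4, 0, 0, 0, 0], [0.4, 0, 0, 0, 0], [0.4, 0, 0, 0.1, 0], [0.4, 0, 0, 0.2, 0], [0.4, 0, 0, 0.3, 0], [0.4, 0, 0, 0.32, 0]]])

```text
clock: 6.25
tcp_pos: [0.5755, 0.2474, 0.253]
tcp_rot: [0.125, 0.992, 0.003, 0.004]
contact_force: [0.9, 0.2, -0.3]
opening: 0.0343
grip_force: 0.0
```

```bash
python3 - <<'E'
from h import *
s=state();print(s['tcp_pos'],s['opening'])
im,d=snap('wrist','w2')
E
```

```text
[0.57545229 0.2474373  0.25299365] 0.034282963554586016
```

View pics/w2.png

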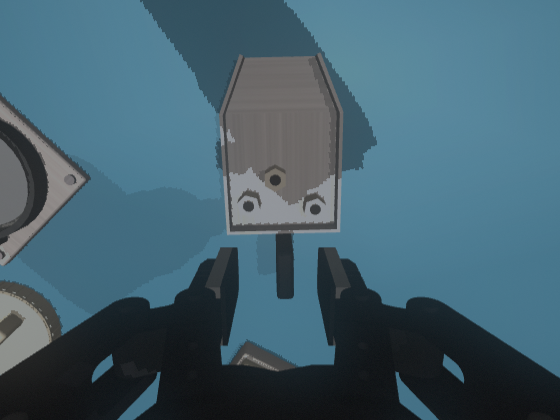

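```bash
cat >> h.py <<'E'
def blobs():
    im,d=snap('top','t'); m=np.zeros(im.shape[:2],np.uint8); m[200:300,340:440]=(im.min(2)[200:300,340:440]>110)*255
    n,_,s,c=cv2.connectedComponentsWithStats(m)
    return [(int(s[i][4]),w('top',d,*c[i],.026)[:2].round(4)+[-.0005,.001]) for i in range(1,n) if s[i][4]>10]
E
python3 -c "
from h import *
print(blobs())
p=w
import json
s=state()
print('rear wall mid',wr(s,285,230,.022),'lip',wr(s,280,57,.003),'sp',wr(s,275,180,.021),'handle far top',wr(s,285,297,.062))"
```

```text
[(437, array([ 0.4973, -0.1683])), (50, array([ 0.5071, -0.3237])), (48, array([ 0.4659, -0.288 ])), (47, array([ 0.4374, -0.2339]))]
rear wall mid [0.61518167 0.24324703 0.022     ] lip [0.47500827 0.27447269 0.003     ] sp [0.5698234  0.24587264 0.021     ] handle far top [0.65609771 0.23207133 0.062     ]
```

>>> step_arm(deltas=[[[0.5, -0.13, -0.78, 0, 0.08], [0.5, -0.13, -0.78, 0, 0.08], [0.5, -0.13, -0.78, 0, 0.08], [0.5, -0.13, -0.78, 0, 0.08], [0.5, -0.13, -0.78, 0, 0.08], [0.5, -0.13, -0.78, 0, 0.08], [0.5, -0.13, -0.78, 0, 0.08], [0.5, -0.13, -0.78, 0, 0.08]]])

```text
clock: 7.15
tcp_pos: [0.5068, -0.1452, 0.2442]
tcp_rot: [-0.0, 1.0, 0.0, -0.001]
contact_force: [1.2, -0.4, 0.4]
opening: 0.0428
grip_force: 0.0
```

>>> step_arm(deltas=[[[0.5, -0.002, -0.361, 0, 0], [0.5, -0.002, -0.361, 0, 0], [0.5, -0.002, -0.361, 0, 0], [0.5, -0.002, -0.361, 0, 0], [0.5, -0.002, -0.361, -0.1, 0], [0.5, -0.002, -0.361, -0.2, 0], [0.5, -0.002, -0.361, -0.3, 0], [0.5, -0.002, -0.361, -0.314, 0]]])

```text
clock: 7.95
tcp_pos: [0.5033, -0.3212, 0.0816]
tcp_rot: [-0.0, 1.0, 0.002, -0.006]
contact_force: [0.3, 0.3, -0.1]
opening: 0.0424
grip_force: 0.0
```

>>> step_arm(deltas=[[[0.5, 0, 0, 0, 0], [0, 0, 0, 0, 0], [0, 0, 0, 0, 0], [0, 0, 0, 0, 0], [0, 0, 0, 0, 0], [0, 0, 0, 0.1, 0], [0, 0, 0, 0.2, 0], [0, 0, 0, 0.314, 0]]])

```text
clock: 8.75
tcp_pos: [0.5072, -0.3237, 0.2422]
tcp_rot: [-0.0, 1.0, -0.0, 0.001]
contact_force: [1.7, -0.9, -0.6]
opening: 0.0168
grip_force: 39.0
```

>>> step_arm(deltas=[[[0, 0, 0, 0.014, 0], [0, 0.06, 0.78, 0, -0.08], [0, 0.06, 0.78, 0, -0.08], [0, 0.06, 0.78, 0, -0.08], [0, 0.06, 0.78, 0, -0.08], [0, 0.06, 0.78, 0, -0.08], [0, 0.06, 0.78, 0, -0.08], [0, 0.06, 0.78, 0, -0.08]]])

```text
clock: 9.55
tcp_pos: [0.5339, 0.0228, 0.241]
tcp_rot: [0.125, 0.992, 0.001, 0.001]
contact_force: [1.6, 0.9, -0.3]
opening: 0.0168
grip_force: 39.1
```

>>> step_arm(deltas=[[[0, 0.034, 0.462, 0, 0], [0, 0.034, 0.462, 0, 0], [0, 0.034, 0.462, 0, 0], [0, 0.034, 0.462, 0, 0], [0, 0.034, 0.462, 0, 0], [0, 0.034, 0.462, -0.1, 0], [0, 0.034, 0.462, -0.2, 0], [0, 0.034, 0.462, -0.25, 0]]])

```text
clock: 10.35
tcp_pos: [0.5493, 0.2514, 0.1116]
tcp_rot: [0.124, 0.992, -0.001, -0.001]
contact_force: [0.7, -0.3, 0.3]
opening: 0.0169
grip_force: 39.1
```

>>> step_arm(deltas=[[[0, 0, 0, 0, 0], [0, 0, 0, 0, 0]]])

```text
clock: 10.55
tcp_pos: [0.5515, 0.2519, 0.1163]
tcp_rot: [0.125, 0.992, 0.0, 0.001]
contact_force: [-0.3, -0.3, 0.5]
opening: 0.0169
grip_force: 39.1
```

>>> step_arm(deltas=[[[0, 0, 0.008, -0.064, 0], [0, 0, 0.008, -0.064, 0], [0.4, 0, 0.008, -0.064, 0], [0.4, 0, 0.008, -0.064, 0], [0.4, 0, 0.008, -0.064, 0], [0.4, 0, 0.008, 0.036, 0], [0.4, 0, 0.008, 0.136, 0], [0.4, 0, 0.008, 0.236, 0]]])

```text
clock: 11.35
tcp_pos: [0.5508, 0.2554, 0.2355]
tcp_rot: [0.125, 0.992, 0.0, 0.0]
contact_force: [0.9, 1.4, -0.3]
opening: 0.034
grip_force: 0.0
```

>>> step_arm(deltas=[[[0.5, -0.14, -0.76, 0.02, 0.08], [0.5, -0.14, -0.76, 0.02, 0.08], [0.5, -0.14, -0.76, 0.02, 0.08], [0.5, -0.14, -0.76, 0.02, 0.08], [0.5, -0.14, -0.76, 0.02, 0.08], [0.5, -0.14, -0.76, 0.02, 0.08], [0.5, -0.14, -0.76, 0.02, 0.08], [0.5, -0.14, -0.76, 0.02, 0.08]]])

```text
clock: 12.15
tcp_pos: [0.4798, -0.1277, 0.244]
tcp_rot: [0.001, 1.0, 0.0, 0.001]
contact_force: [0.3, -1.2, 0.1]
opening: 0.0429
grip_force: 0.0
```

>>> step_arm(deltas=[[[0.5, -0.031, -0.328, 0, 0], [0.5, -0.031, -0.328, 0, 0], [0.5, -0.031, -0.328, 0, 0], [0.5, -0.031, -0.328, 0, 0], [0.5, -0.031, -0.328, -0.1, 0], [0.5, -0.031, -0.328, -0.1, 0], [0.5, -0.031, -0.328, -0.1, 0]]])

```text
clock: 12.85
tcp_pos: [0.4652, -0.288, 0.1934]
tcp_rot: [-0.001, 1.0, 0.0, -0.001]
contact_force: [0.4, -0.8, 0.2]
opening: 0.0427
grip_force: 0.0
```

```bash
python3 - <<'E'
from h import *
s=state();print(s['tcp_pos'],s['tcp_rot'])
im,d=snap('wrist','w3')
m=((im.min(2)>110)*255).astype(np.uint8)
n,_,S,c=cv2.connectedComponentsWithStats(m)
for i in range(1,n):
    if 200<S[i][4]<1200: print(S[i],c[i],wr(s,*c[i],.026)[:2].round(4))
E
```

```text
[ 0.46517324 -0.28800023  0.19344853] [-5.96854837e-04  9.99999604e-01  2.77370343e-04 -5.99361730e-04]
[202 117  59 142 365] [213.67945205 160.21369863] [ 0.4338 -0.3315]
[168 137  28  46 555] [186.71711712 162.05585586] [ 0.4351 -0.3495]
[347 151  28  30 460] [360.69130435 164.98913043] [ 0.4369 -0.2334]
[152 185  25  50 381] [162.13910761 208.33333333] [ 0.4672 -0.3686]
[266 192  27  29 381] [279.44619423 205.64304462] [ 0.4652 -0.2876]
[166 201  22  43 284] [177.48239437 218.91901408] [ 0.4749 -0.3586]
[  0 259  64  34 273] [ 33.31501832 275.28205128] [ 0.5182 -0.4668]
```

>>> step_arm(deltas=[[[0.5, 0, 0, -0.1, 0], [0.5, 0, 0, -0.2, 0], [0.5, 0, 0, -0.214, 0], [0.5, 0, 0, -0.214, 0], [0, 0, 0, -0.214, 0], [0, 0, 0, -0.214, 0], [0, 0, 0, -0.214, 0], [0, 0, 0, -0.214, 0]]])

```text
clock: 13.7
tcp_pos: [0.467, -0.289, 0.0888]
tcp_rot: [-0.001, 1.0, -0.001, 0.002]
contact_force: [-1.7, 1.8, 9.3]
opening: 0.0163
grip_force: 38.9
```

>>> step_arm(deltas=[[[0, 0, 0, 0, 0], [0, 0, 0, 0.1, 0], [0, 0, 0, 0.2, 0], [0, 0, 0, 0.3, 0], [0, 0, 0, 0.314, 0], [0, 0, 0, 0.314, 0]]])

```text
clock: 14.3
tcp_pos: [0.4663, -0.2888, 0.246]
tcp_rot: [-0.001, 1.0, -0.0, 0.003]
contact_force: [-0.2, 0.1, -0.8]
opening: 0.0163
grip_force: 39.6
```

>>> step_arm(deltas=[[[0, 0.09, 0.78, 0, -0.08], [0, 0.09, 0.78, 0, -0.08], [0, 0.09, 0.78, 0, -0.08], [0, 0.09, 0.78, 0, -0.08], [0, 0.09, 0.78, 0, -0.08], [0, 0.09, 0.78, 0, -0.08], [0, 0.09, 0.78, 0, -0.08], [0, 0.09, 0.78, 0, -0.08]]])

```text
clock: 15.1
tcp_pos: [0.509, 0.0976, 0.242]
tcp_rot: [0.125, 0.992, -0.0, -0.0]
contact_force: [1.5, -1.3, 0.9]
opening: 0.0163
grip_force: 39.6
```

>>> step_arm(deltas=[[[0, 0.036, 0.32, 0, 0], [0, 0.036, 0.32, 0, 0], [0, 0.036, 0.32, 0, 0], [0, 0.036, 0.32, 0, 0], [0, 0.036, 0.32, -0.1, 0], [0, 0.036, 0.32, -0.2, 0], [0, 0.036, 0.32, -0.25, 0], [0, 0.036, 0.32, -0.25, 0]]])

```text
clock: 15.9
tcp_pos: [0.5251, 0.2539, 0.1132]
tcp_rot: [0.125, 0.992, -0.003, -0.003]
contact_force: [-0.4, -0.5, 0.5]
opening: 0.0165
grip_force: 39.6
```

>>> step_arm(deltas=[[[0, 0.004, 0.012, -0.062, 0], [0, 0.004, 0.012, -0.062, 0], [0.4, 0.004, 0.012, -0.062, 0], [0.4, 0.004, 0.012, -0.062, 0], [0.4, 0.004, 0.012, -0.062, 0], [0.4, 0.004, 0.012, 0.038, 0], [0.4, 0.004, 0.012, 0.138, 0], [0.4, 0.004, 0.012, 0.238, 0]]])

```text
clock: 16.7
tcp_pos: [0.5296, 0.2612, 0.2396]
tcp_rot: [0.125, 0.992, 0.0, 0.0]
contact_force: [0.8, 1.3, 0.1]
opening: 0.0344
grip_force: 0.0
```

>>> step_arm(deltas=[[[0.5, -0.14, -0.76, 0.02, 0.08], [0.5, -0.14, -0.76, 0.02, 0.08], [0.5, -0.14, -0.76, 0.02, 0.08], [0.5, -0.14, -0.76, 0.02, 0.08], [0.5, -0.14, -0.76, 0.02, 0.08], [0.5, -0.14, -0.76, 0.02, 0.08], [0.5, -0.14, -0.76, 0.02, 0.08], [0.5, -0.14, -0.76, 0.02, 0.08]]])

```text
clock: 17.5
tcp_pos: [0.4586, -0.1218, 0.2479]
tcp_rot: [0.001, 1.0, 0.0, 0.001]
contact_force: [0.8, -0.2, -0.4]
opening: 0.0428
grip_force: 0.0
```

>>> step_arm(deltas=[[[0.5, -0.044, -0.23, 0, 0], [0.5, -0.044, -0.23, 0, 0], [0.5, -0.044, -0.23, 0, 0], [0.5, -0.044, -0.23, 0, 0], [0.5, -0.044, -0.23, -0.1, 0], [0.5, -0.044, -0.23, -0.1, 0], [0.5, -0.044, -0.23, -0.1, 0]]])

```text
clock: 18.2
tcp_pos: [0.4377, -0.2325, 0.1973]
tcp_rot: [-0.001, 1.0, 0.0, -0.001]
contact_force: [0.3, -0.4, 0.1]
opening: 0.0424
grip_force: 0.0
```

```bash
python3 - <<'E'
from h import *
s=state();print(s['tcp_pos'],s['tcp_rot'])
im,d=snap('wrist','w4')
m=((im.min(2)>110)*255).astype(np.uint8)
n,_,S,c=cv2.connectedComponentsWithStats(m)
for i in range(1,n):
    if 200<S[i][4]<1200: print(S[i],c[i],wr(s,*c[i],.026)[:2].round(4))
E
```

```text
[ 0.43765832 -0.23250468  0.19729897] [-1.03854722e-03  9.99999127e-01  2.61218103e-04 -7.73488642e-04]
[128 156 111 153 408] [162.         193.04656863] [ 0.4298 -0.3136]
[265 189  26  28 407] [277.62407862 202.72235872] [ 0.4366 -0.2334]
```

>>> step_arm(deltas=[[[0.5, 0, 0, -0.1, 0], [0.5, 0, 0, -0.2, 0], [0.5, 0, 0, -0.218, 0], [0.5, 0, 0, -0.218, 0], [0, 0, 0, -0.218, 0], [0, 0, 0, -0.218, 0], [0, 0, 0, -0.218, 0], [0, 0, 0, -0.218, 0]]])

```text
clock: 19.05
tcp_pos: [0.4394, -0.2339, 0.0905]
tcp_rot: [-0.001, 1.0, -0.0, 0.002]
contact_force: [-1.1, 1.5, 8.7]
opening: 0.0163
grip_force: 38.8
```

>>> step_arm(deltas=[[[0, 0, 0, 0, 0], [0, 0, 0, 0.1, 0], [0, 0, 0, 0.2, 0], [0, 0, 0, 0.3, 0], [0, 0, 0, 0.314, 0], [0, 0, 0, 0.314, 0]]])

```text
clock: 19.65
tcp_pos: [0.4387, -0.2338, 0.2477]
tcp_rot: [-0.001, 1.0, 0.0, 0.003]
contact_force: [0.1, 0.7, 0.2]
opening: 0.0163
grip_force: 39.5
```

>>> step_arm(deltas=[[[0, 0.1, 0.78, 0, -0.08], [0, 0.1, 0.78, 0, -0.08], [0, 0.1, 0.78, 0, -0.08], [0, 0.1, 0.78, 0, -0.08], [0, 0.1, 0.78, 0, -0.08], [0, 0.1, 0.78, 0, -0.08], [0, 0.1, 0.78, 0, -0.08], [0, 0.1, 0.78, 0, -0.08]]])

```text
clock: 20.45
tcp_pos: [0.4855, 0.1462, 0.2439]
tcp_rot: [0.125, 0.992, -0.0, -0.001]
contact_force: [1.5, -0.2, 0.9]
opening: 0.0161
grip_force: 39.5
```

>>> step_arm(deltas=[[[0, 0.038, 0.23, 0, 0], [0, 0.038, 0.23, 0, 0], [0, 0.038, 0.23, 0, 0], [0, 0.038, 0.23, -0.1, 0], [0, 0.038, 0.23, -0.2, 0], [0, 0.038, 0.23, -0.25, 0], [0, 0.038, 0.23, -0.25, 0], [0, 0.038, 0.23, -0.25, 0]]])

```text
clock: 21.25
tcp_pos: [0.5053, 0.259, 0.12]
tcp_rot: [0.125, 0.992, -0.0, -0.0]
contact_force: [0.0, -0.5, 0.6]
opening: 0.0163
grip_force: 39.5
```

>>> step_arm(deltas=[[[0, 0, 0.016, -0.07, 0], [0, 0, 0.016, -0.07, 0], [0.4, 0, 0.016, -0.07, 0], [0.4, 0, 0.016, -0.07, 0], [0.4, 0, 0.016, -0.07, 0], [0.4, 0, 0.016, 0.03, 0], [0.4, 0, 0.016, 0.13, 0], [0.4, 0, 0.016, 0.23, 0]]])

```text
clock: 22.05
tcp_pos: [0.505, 0.2669, 0.2374]
tcp_rot: [0.125, 0.992, 0.0, 0.0]
contact_force: [1.6, 1.2, 0.3]
opening: 0.0343
grip_force: 0.0
```

>>> step_arm(deltas=[[[0.5, 0.14, -0.03, 0.02, 0], [0.5, 0.14, -0.03, 0.02, 0], [0.5, 0.14, -0.03, 0.02, 0], [0.5, 0.14, -0.03, 0.02, 0]]])

```text
clock: 22.45
tcp_pos: [0.5751, 0.2521, 0.245]
tcp_rot: [0.125, 0.992, 0.0, -0.0]
contact_force: [0.2, -0.3, 0.0]
opening: 0.043
grip_force: 0.0
```

```bash
python3 - <<'E'
from h import *
s=state();print(s['tcp_pos'],s['tcp_rot'])
json.dump({k:list(map(float,s[k])) for k in('tcp_pos','tcp_rot')},open('w5.json','w'))
im,d=snap('wrist','w5'); big('w5',130,20,430,320,2,'w5b')
E
```

```text
[0.57514211 0.25205315 0.24502653] [ 1.25188261e-01  9.92133003e-01  3.17042115e-05 -4.42266557e-05]
```

View pics/w5b.png

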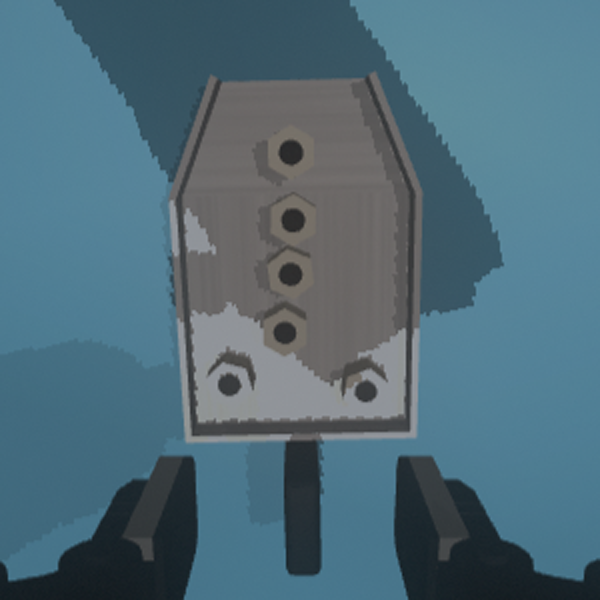

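```bash
python3 - <<'E'
from h import *
s=json.load(open('w5.json'))
f=lambda u,v,z: wr(s,130+u/2,20+v/2,z)[:2]
a,b=f(188,441,.022),f(417,437,.022); c,e=f(218,79,.003),f(373,75,.003)
print('rear',a,b,(a+b)/2,np.degrees(np.arctan2(*(a-b)[::-1])));print('lip',c,e,(c+e)/2)
print('axis',np.degrees(np.arctan2(*((a+b-c-e)/2)[::-1])))
print('handle top',f(302,438,.062),f(303,575,.062), f(285,500,.062),f(320,500,.062))
E
```

```text
rear [0.61007542 0.19373113] [0.63310735 0.29103719] [0.62159139 0.24238416] -103.31658739884256
lip [0.46886424 0.24595561] [0.48302785 0.3072427 ] [0.47594604 0.27659916]
axis -13.220204244108206
handle top [0.60575556 0.24583886] [0.66249332 0.23185242] [0.62896081 0.2331699 ] [0.63232247 0.24627618]
```

>>> step_arm(deltas=[[[0.5, 0.136, -0.032, 0, 0.006], [0.5, 0.136, -0.032, 0, 0.006], [0.5, 0.136, -0.032, -0.1, 0.006], [0.5, 0.136, -0.032, -0.2, 0.006], [0.5, 0.136, -0.032, -0.29, 0.006], [0.5, 0.136, -0.032, -0.29, 0.006], [0.5, 0.136, -0.032, -0.29, 0.006], [0.5, 0.136, -0.032, -0.29, 0.006]]])

```text
clock: 23.3
tcp_pos: [0.6445, 0.2372, 0.1033]
tcp_rot: [0.115, 0.993, 0.001, 0.002]
contact_force: [-0.2, 0.3, 1.0]
opening: 0.0427
grip_force: 0.0
```

>>> step_arm(deltas=[[[0, 0, 0, 0, 0], [0, 0, 0, 0, 0], [0, 0, 0, 0, 0], [0, 0, 0, 0, 0], [0, 0, 0, 0, 0], [0, 0, 0, 0, 0]]], grip_force=120)

```text
clock: 23.9
tcp_pos: [0.6441, 0.2368, 0.1021]
tcp_rot: [0.115, 0.993, 0.001, 0.001]
contact_force: [-1.2, 0.2, 8.6]
opening: 0.0122
grip_force: 116.9
```

>>> step_arm(deltas=[[[0, 0, 0, 0.01, 0], [0, 0, 0, 0.02, 0], [0, 0, 0, 0.03, 0], [0, 0, 0, 0.04, 0], [0, 0, 0, 0.04, 0]]])

```text
clock: 24.4
tcp_pos: [0.6435, 0.2366, 0.1207]
tcp_rot: [0.115, 0.993, 0.0, 0.001]
contact_force: [-0.9, -0.5, -4.1]
opening: 0.0122
grip_force: 117.4
```

```bash
python3 - <<'E'
from h import *
s=state();print(s['tcp_pos'],s['tcp_rot'],s['moment'])
im,d=snap('scene','s2'); big('s2',340,160,480,280,4,'s2b')
E
```

```text
[0.64353768 0.23655337 0.12073437] [1.15395061e-01 9.93319463e-01 3.64133720e-04 5.40747484e-04] [-0.09471041 -0.37476882 -0.03115879]
```

View pics/s2b.png

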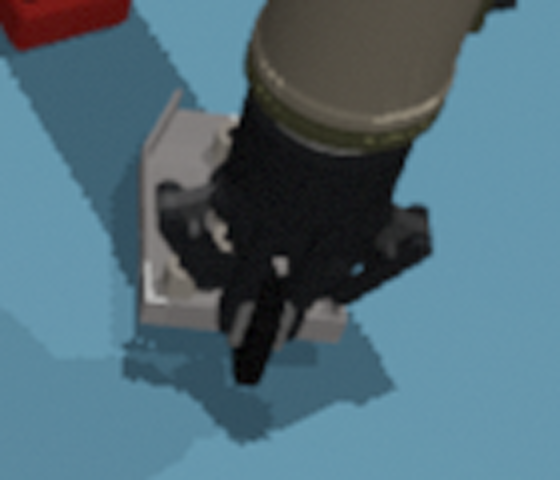

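>>> step_arm(deltas=[[[0, 0, 0, 0.02, 0], [0, 0, 0, 0.06, 0], [0, 0, 0, 0.11, 0], [0, 0, 0, 0.16, 0], [0, 0, 0, 0.21, 0], [0, 0, 0, 0.26, 0], [0, 0, 0, 0.29, 0], [0, 0, 0, 0.3, 0]]])

```text
clock: 25.25
tcp_pos: [0.6437, 0.2365, 0.2719]
tcp_rot: [0.115, 0.993, 0.001, 0.001]
contact_force: [0.7, -0.5, -3.6]
opening: 0.0123
grip_force: 117.7
```

```bash
cat >> h.py <<'E'
def tilt(name):
    s=state(); im,d=snap('wrist',name); p=camera_params('wrist'); M=Ro.from_quat(s['tcp_rot']).as_matrix(); Tc=np.array(p['T_tool_cam'])
    pts=[]
    for v in range(60,240,3):
        for u in range(170,400,3):
            z=d[v,u]
            if z>0: pts.append(M@(Tc[:3,:3]@np.array([(u-p['cx'])/p['fx']*z,(v-p['cy'])/p['fy']*z,z])+Tc[:3,3])+s['tcp_pos'])
    return s,im,d,np.array(pts)
E
python3 - <<'E'
from h import *
s,im,d,P=tilt('w6'); print(s['tcp_pos'],s['moment'],s['contact_force'])
T=s['tcp_pos']; ax=np.array([np.cos(np.radians(-13.3)),np.sin(np.radians(-13.3))]); ay=np.array([-ax[1],ax[0]])
L=(P[:,:2]-T[:2])@ax*1000; Y=(P[:,:2]-T[:2])@ay*1000; Z=(P[:,2]-T[2])*1000
for l in range(-190,-20,15):
    k=(abs(L-l)<7.5)&(abs(Y)<45)&(Z>-135)
    if k.sum()>3: print(l,k.sum(),np.percentile(Z[k],[10,50,90]).round(0))
E
```

```text
[0.6436648  0.2365308  0.27186281] [-0.08487126 -0.10735006 -0.03296471] [ 0.74065583 -0.52170236 -3.64699534]
-85 474 [-100.  -99.  -82.]
-70 793 [-100.  -99.  -97.]
-55 725 [-100.  -99.  -81.]
-40 681 [-99. -98. -80.]
-25 675 [-99. -91. -69.]
```

>>> step_arm(deltas=[[[0, 0.002, -0.011, 0, 0], [0, 0.006, -0.034, 0, 0], [0, 0.011, -0.068, 0, 0], [0, 0.018, -0.107, 0, 0], [0, 0.024, -0.147, 0, 0], [0, 0.031, -0.186, 0, 0], [0, 0.038, -0.226, 0, 0], [0, 0.044, -0.265, 0, 0]]])

```text
clock: 26.1
tcp_pos: [0.6652, 0.1008, 0.2692]
tcp_rot: [0.116, 0.993, -0.0, -0.0]
contact_force: [0.0, 0.0, -2.3]
opening: 0.0122
grip_force: 117.7
```

>>> step_arm(deltas=[[[0, 0.007, -0.039, 0, 0], [0, 0.013, -0.079, 0, 0], [0, 0.02, -0.118, 0, 0], [0, 0.026, -0.158, 0, 0], [0, 0.033, -0.197, 0, 0], [0, 0.039, -0.237, 0, 0], [0, 0.045, -0.271, 0, 0], [0, 0.05, -0.299, 0, 0]]])

```text
clock: 26.9
tcp_pos: [0.69, -0.0482, 0.2695]
tcp_rot: [0.116, 0.993, -0.0, -0.0]
contact_force: [0.9, -1.0, -2.6]
opening: 0.0128
grip_force: 117.8
```

```bash
python3 - <<'E'
from h import *
s=state();print(s['tcp_pos'],s['moment'],s['contact_force'])
snap('top','t7'); snap('scene','s7'); a=cv2.imread('pics/t7.png')[140:300,180:380]; b=cv2.imread('pics/s7.png')[130:310,180:400]
cv2.imwrite('pics/c7.png',np.hstack([cv2.resize(a,(400,320),interpolation=2),cv2.resize(b,(391,320),interpolation=2)]))
E
```

```text
[ 0.6899519  -0.04819314  0.2694501 ] [-0.05696119 -0.2434648   0.00550294] [ 0.91845916 -0.97335437 -2.57183014]
```

View pics/c7.png

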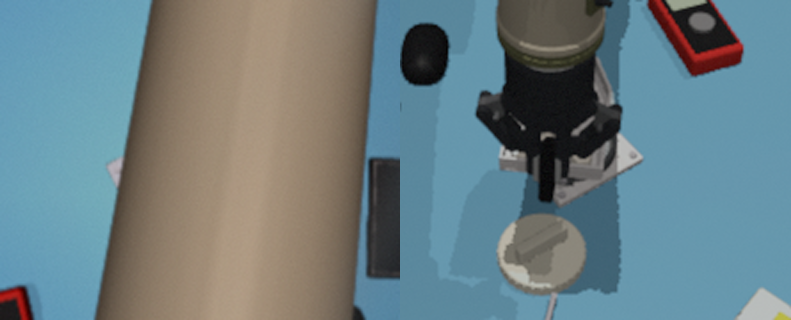

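>>> step_arm(deltas=[[[0, 0, 0.004, -0.03, 0], [0, 0, 0.004, -0.06, 0], [0, 0, 0.004, -0.09, 0], [0, 0, 0.004, -0.09, 0]]])

```text
clock: 27.4
tcp_pos: [0.6888, -0.0423, 0.2209]
tcp_rot: [0.115, 0.993, -0.0, -0.003]
contact_force: [-0.5, 0.8, -4.5]
opening: 0.0124
grip_force: 117.8
```

>>> step_arm(deltas=[[[0, 0, 0, 0, 0], [0, 0, 0, 0, 0]]], grip_force=30)

```text
clock: 27.6
tcp_pos: [0.6905, -0.0435, 0.2254]
tcp_rot: [0.115, 0.993, 0.0, 0.0]
contact_force: [-0.0, -0.7, -2.6]
opening: 0.0127
grip_force: 117.8
```

```bash
cat >> h.py <<'E'
def prof(name,yaw=-13.3):
    s,im,d,P=tilt(name); print(s['clock'],s['tcp_pos'],s['moment'],s['contact_force'])
    T=s['tcp_pos']; ax=np.array([np.cos(np.radians(yaw)),np.sin(np.radians(yaw))]); ay=np.array([-ax[1],ax[0]])
    L=(P[:,:2]-T[:2])@ax*1000; Y=(P[:,:2]-T[:2])@ay*1000; Z=(P[:,2]-T[2])*1000
    for l in range(-190,-20,15):
        k=(abs(L-l)<7.5)&(abs(Y)<45)&(Z>-300)
        if k.sum()>3: print(l,k.sum(),np.percentile(Z[k],[10,50,90]).round(0))
E
python3 -c "
from h import *
prof('w8')"
```

```text
27.6 [ 0.69046255 -0.04348577  0.22540532] [-0.05590936 -0.312789    0.00509027] [-0.03435888 -0.73023772 -2.56106669]
-85 460 [-100.  -99.  -97.]
-70 802 [-100.  -99.  -81.]
-55 730 [-100.  -99.  -98.]
-40 737 [-99. -85. -80.]
-25 627 [-99. -83. -66.]
```

>>> step_arm(deltas=[[[0, 0, 0, 0, 0], [0, 0, 0, 0, 0], [0, 0, 0, 0, 0]]], grip_force=20)

```text
clock: 27.95
tcp_pos: [0.6902, -0.0436, 0.225]
tcp_rot: [0.115, 0.993, 0.0, 0.0]
contact_force: [0.4, 0.4, -3.6]
opening: 0.012
grip_force: 117.9
```

```bash
python3 -c "
from h import *
prof('w9'); print(state()['grip_force'],state()['opening'])"
```

```text
27.95 [ 0.6902253  -0.04359113  0.22503645] [ 0.00473624 -0.04802557  0.01657219] [ 0.40927231  0.35831812 -3.6259128 ]
-85 472 [-100.  -99.  -82.]
-70 792 [-100.  -99.  -81.]
-55 713 [-100.  -99.  -98.]
-40 767 [-99. -89. -80.]
-25 616 [-99. -83. -67.]
117.79821395874023 0.012261075175696428
```

>>> step_arm(deltas=[[[0.05, 0, 0, 0, 0], [0.05, 0, 0, 0, 0]]], grip_force=30)

```text
clock: 28.2
tcp_pos: [0.6902, -0.0435, 0.2248]
tcp_rot: [0.115, 0.993, 0.0, -0.0]
contact_force: [-0.6, -0.2, -3.8]
opening: 0.0126
grip_force: 117.9
```

>>> step_arm(deltas=[[[0.1, 0, 0, 0, 0], [0.1, 0, 0, 0, 0]]], grip_force=30)

```text
clock: 28.4
tcp_pos: [0.6902, -0.0436, 0.2247]
tcp_rot: [0.115, 0.993, 0.0, -0.0]
contact_force: [0.4, -0.9, -4.1]
opening: 0.0124
grip_force: 117.9
```

>>> step_arm(deltas=[[[0, 0, 0, 0.03, 0], [0, 0, 0, 0.06, 0], [0, 0, 0, 0.09, 0], [0, -0.006, 0.034, 0.09, 0], [0, -0.011, 0.068, 0.09, 0], [0, -0.018, 0.107, 0.09, 0], [0, -0.024, 0.147, 0.09, 0], [0, -0.031, 0.186, 0.09, 0]]], grip_force=120)

```text
clock: 29.2
tcp_pos: [0.6739, 0.0525, 0.2692]
tcp_rot: [0.114, 0.993, 0.0, -0.001]
contact_force: [0.1, 0.3, -3.8]
opening: 0.0125
grip_force: 117.9
```

>>> step_arm(deltas=[[[0, -0.009, 0.05, 0, 0], [0, -0.018, 0.1, 0, 0], [0, -0.026, 0.15, 0, 0], [0, -0.035, 0.2, 0, 0], [0, -0.044, 0.25, 0, 0], [0, -0.053, 0.3, 0, 0], [0, -0.06, 0.35, 0, 0], [0, -0.062, 0.374, 0, 0]]])

```text
clock: 30.0
tcp_pos: [0.6417, 0.2414, 0.269]
tcp_rot: [0.113, 0.994, 0.001, -0.001]
contact_force: [-1.0, 1.2, -3.4]
opening: 0.012
grip_force: 118.0
```

>>> step_arm(deltas=[[[0, 0, 0, -0.05, 0], [0, 0, 0, -0.1, 0], [0, 0, 0, -0.15, 0], [0, 0, 0, -0.2, 0], [0, 0, 0, -0.24, 0], [0, 0, 0, -0.27, 0], [0, 0, 0, -0.3, 0], [0, 0, 0, -0.318, 0]]])

```text
clock: 30.8
tcp_pos: [0.6433, 0.2365, 0.1095]
tcp_rot: [0.115, 0.993, -0.0, -0.0]
contact_force: [-0.2, -0.4, -2.4]
opening: 0.0126
grip_force: 117.9
```

>>> step_arm(deltas=[[[0, 0, 0, 0, 0], [0, 0, 0, 0, 0], [0, 0, 0, 0, 0]]])

```text
clock: 31.1
tcp_pos: [0.6442, 0.2366, 0.1119]
tcp_rot: [0.115, 0.993, 0.0, 0.001]
contact_force: [0.5, -0.3, -2.0]
opening: 0.0121
grip_force: 118.0
```

>>> step_arm(deltas=[[[0.148, 0, 0, 0, 0], [0.148, 0, 0, 0, 0]]], grip_force=20)

```text
clock: 31.3
tcp_pos: [0.6439, 0.2366, 0.1114]
tcp_rot: [0.115, 0.993, 0.0, 0.0]
contact_force: [0.2, -0.3, -3.3]
opening: 0.0128
grip_force: 76.9
```

>>> step_arm(deltas=[[[0.156, 0, 0, 0, 0], [0.156, 0, 0, 0, 0]]])

```text
clock: 31.5
tcp_pos: [0.6437, 0.2365, 0.1109]
tcp_rot: [0.115, 0.993, 0.0, 0.0]
contact_force: [0.5, 0.6, -4.1]
opening: 0.0136
grip_force: 38.3
```

>>> step_arm(deltas=[[[0.164, 0, 0, 0, 0], [0.164, 0, 0, 0, 0]]])

```text
clock: 31.7
tcp_pos: [0.6439, 0.2364, 0.1112]
tcp_rot: [0.115, 0.993, 0.0, 0.0]
contact_force: [-0.1, -0.2, 0.3]
opening: 0.0136
grip_force: 0.1
```

```bash
python3 -c "
from h import *
prof('w10'); print(state()['grip_force'],state()['opening'])"
```

```text
31.7 [0.64391459 0.23644825 0.11121475] [-0.03881887  0.08787714 -0.05812396] [-0.05572375 -0.19109566  0.28959215]
-85 497 [-109. -108.  -90.]
-70 707 [-109. -108.  -90.]
-55 641 [-108. -108.  -90.]
-40 704 [-108. -107.  -89.]
-25 644 [-108.  -91.  -74.]
0.13967720713360166 0.013855940341345187
```

>>> step_arm(deltas=[[[0.3, 0, 0, -0.006, 0], [0.3, 0, 0, -0.018, 0], [0.3, 0, 0, -0.018, 0], [0, 0, 0, -0.018, 0], [0, 0, 0, -0.018, 0], [0, 0, 0, -0.018, 0], [0, 0, 0, -0.018, 0], [0, 0, 0, -0.018, 0]]], grip_force=120)

```text
clock: 32.55
tcp_pos: [0.6436, 0.2364, 0.1017]
tcp_rot: [0.115, 0.993, 0.0, -0.0]
contact_force: [0.3, -0.0, -3.6]
opening: 0.0122
grip_force: 116.9
```

>>> step_arm(deltas=[[[0, 0, 0, 0.01, 0], [0, 0, 0, 0.03, 0], [0, 0, 0, 0.04, 0], [0, 0, 0, 0.04, 0], [0.156, 0, 0, 0.04, 0], [0.156, 0, 0, 0.04, 0], [0.156, 0, 0, 0.04, 0]]])

```text
clock: 33.25
tcp_pos: [0.6435, 0.2364, 0.1214]
tcp_rot: [0.115, 0.993, -0.0, -0.0]
contact_force: [-0.1, 0.8, -3.3]
opening: 0.0135
grip_force: 39.0
```

```bash
python3 -c "
from h import *
prof('w11'); print(state()['grip_force'],state()['opening'])"
```

```text
33.25 [0.64346516 0.23641559 0.1214048 ] [-0.06029558 -0.2044436  -0.02772114] [-0.13168912  0.77804059 -3.34719832]
-85 473 [-99. -98. -80.]
-70 801 [-99. -98. -80.]
-55 741 [-99. -98. -80.]
-40 755 [-99. -97. -80.]
-25 694 [-98. -81. -78.]
39.03503894805908 0.013486971910669337
```

>>> step_arm(deltas=[[[0.16, 0, 0, 0, 0], [0.16, 0, 0, 0, 0], [0.16, 0, 0, 0, 0]]])

```text
clock: 33.6
tcp_pos: [0.6436, 0.2365, 0.1218]
tcp_rot: [0.115, 0.993, 0.0, -0.0]
contact_force: [-0.6, -0.7, -2.4]
opening: 0.0134
grip_force: 19.0
```

```bash
python3 -c "
from h import *
prof('w12'); print(state()['grip_force'],state()['opening'])"
```

```text
33.6 [0.64362303 0.23646339 0.12176598] [-0.04322159  0.05587401 -0.03453866] [-0.56294411 -0.72554997 -2.36497378]
-85 495 [-110. -109.  -90.]
-70 707 [-108. -107.  -89.]
-55 645 [-106. -105.  -87.]
-40 742 [-105. -103.  -85.]
-25 710 [-102.  -85.  -83.]
19.007201492786407 0.013652897549837454
```

>>> step_arm(deltas=[[[0.16, 0, 0, -0.015, 0], [0.16, 0, 0, -0.03, 0], [0.16, 0, 0, -0.04, 0], [0.16, 0, 0, -0.04, 0], [0, 0, 0, -0.04, 0], [0, 0, 0, -0.04, 0], [0, 0, 0, -0.04, 0], [0, 0, 0, -0.04, 0]]])

```text
clock: 34.45
tcp_pos: [0.6434, 0.2365, 0.1015]
tcp_rot: [0.115, 0.993, -0.0, -0.0]
contact_force: [-0.4, -0.3, -2.5]
opening: 0.0126
grip_force: 117.4
```

>>> step_arm(deltas=[[[0, 0, 0, 0.02, 0], [0, 0, 0, 0.07, 0], [0, 0, 0, 0.13, 0], [0, 0, 0, 0.19, 0], [0, 0, 0, 0.25, 0], [0, 0, 0, 0.3, 0], [0, 0, 0, 0.33, 0], [0, 0, 0, 0.336, 0]]])

```text
clock: 35.25
tcp_pos: [0.6442, 0.2365, 0.272]
tcp_rot: [0.115, 0.993, 0.001, 0.001]
contact_force: [0.4, -0.2, -3.9]
opening: 0.0125
grip_force: 117.9
```

>>> step_arm(deltas=[[[0, 0.002, -0.011, 0, 0], [0, 0.006, -0.034, 0, 0], [0, 0.011, -0.068, 0, 0], [0, 0.018, -0.107, 0, 0], [0, 0.024, -0.147, 0, 0], [0, 0.031, -0.186, 0, 0], [0, 0.038, -0.226, 0, 0], [0, 0.044, -0.265, 0, 0]]])

```text
clock: 36.05
tcp_pos: [0.6656, 0.1008, 0.2689]
tcp_rot: [0.116, 0.993, -0.001, -0.001]
contact_force: [-0.6, 0.0, -3.4]
opening: 0.0124
grip_force: 117.9
```

>>> step_arm(deltas=[[[0, 0.007, -0.039, 0, 0], [0, 0.013, -0.079, 0, 0], [0, 0.02, -0.118, 0, 0], [0, 0.026, -0.158, 0, 0], [0, 0.033, -0.197, 0, 0], [0, 0.039, -0.237, 0, 0], [0, 0.045, -0.271, 0, 0], [0, 0.05, -0.301, 0, 0]]])

```text
clock: 36.85
tcp_pos: [0.6904, -0.0491, 0.2692]
tcp_rot: [0.116, 0.993, -0.0, -0.0]
contact_force: [0.0, 0.4, -3.8]
opening: 0.0123
grip_force: 117.8
```

>>> step_arm(deltas=[[[0, 0, 0, -0.03, 0], [0, 0, 0, -0.06, 0], [0, 0, 0, -0.08, 0], [0, 0, 0, -0.08, 0], [0, 0, 0, -0.08, 0]]])

```text
clock: 37.35
tcp_pos: [0.6906, -0.0456, 0.2294]
tcp_rot: [0.115, 0.993, 0.0, -0.0]
contact_force: [-0.2, -0.5, -2.8]
opening: 0.0124
grip_force: 117.9
```

```bash
python3 -c "
from h import *
prof('w13'); print(state()['grip_force'],state()['opening'])"
```

```text
37.35 [ 0.69057953 -0.04558653  0.22938141] [-0.07058037 -0.33932388 -0.00160618] [-0.1542482 -0.4962022 -2.8414859]
-85 476 [-98. -98. -97.]
-70 818 [-98. -97. -79.]
-55 723 [-98. -97. -79.]
-40 762 [-98. -97. -79.]
-25 705 [-98. -81. -78.]
118.01676392555237 0.012522079032175197
```

Now loosen so the tray sags onto the near rim.

>>> step_arm(deltas=[[[0.156, 0, 0, 0, 0], [0.16, 0, 0, 0, 0], [0.16, 0, 0, 0, 0], [0.16, 0, 0, 0, 0]]])

```text
clock: 37.8
tcp_pos: [0.6908, -0.0465, 0.2302]
tcp_rot: [0.115, 0.993, 0.0, 0.0]
contact_force: [1.2, -0.4, -2.4]
opening: 0.0138
grip_force: 19.0
```

```bash
python3 -c "
from h import *
prof('w14'); print(state()['grip_force'],state()['opening'])"
```

```text
37.8 [ 0.69079892 -0.04652773  0.23018646] [ 0.10419566  0.03447933 -0.02026289] [ 1.22173391 -0.37804702 -2.41931839]
-85 503 [-112. -111. -110.]
-70 680 [-110. -109.  -91.]
-55 644 [-108. -106.  -88.]
-40 702 [-106. -104.  -86.]
-25 665 [-103.  -85.  -84.]
19.013656675815582 0.013590156351983664
```

>>> step_arm(deltas=[[[0.16, -0.012, 0.003, 0.012, 0], [0.16, -0.024, 0.006, 0.024, 0], [0.16, -0.036, 0.008, 0.036, 0], [0.16, -0.049, 0.012, 0.048, 0], [0.16, -0.06, 0.014, 0.058, 0], [0.16, -0.07, 0.017, 0.068, 0], [0.16, -0.08, 0.019, 0.078, 0], [0.16, -0.086, 0.02, 0.086, 0]]])

```text
clock: 38.65
tcp_pos: [0.6473, -0.0364, 0.2734]
tcp_rot: [0.115, 0.993, 0.0, 0.0]
contact_force: [0.5, 0.9, -3.0]
opening: 0.0141
grip_force: 18.7
```

```bash
python3 -c "
from h import *
prof('w15'); print(state()['grip_force'],state()['opening'])"
```

```text
38.65 [ 0.64726201 -0.03642801  0.27336239] [-0.03803014 -0.15977579  0.00141795] [ 0.52348451  0.94476279 -2.97722106]
-85 483 [-145. -143. -140.]
-70 486 [-139. -136. -134.]
-55 545 [-132. -129. -127.]
-40 556 [-125. -123. -120.]
-25 555 [-118. -116. -113.]
18.78050833940506 0.013934584919812087
```

View pics/w15.png

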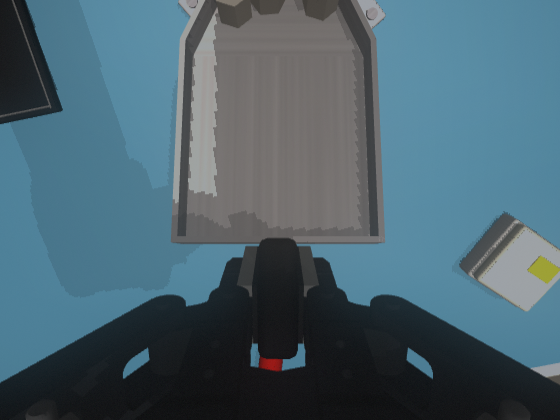

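>>> step_arm(deltas=[[[0.161, -0.008, 0.002, 0.008, 0], [0.1615, -0.018, 0.004, 0.016, 0], [0.1615, -0.028, 0.006, 0.024, 0], [0.1615, -0.036, 0.008, 0.03, 0], [0.1615, -0.036, 0.008, 0.036, 0], [0.1615, -0.036, 0.008, 0.036, 0], [0.1615, -0.036, 0.008, 0.036, 0]]])

```text
clock: 39.4
tcp_pos: [0.6297, -0.0326, 0.2907]
tcp_rot: [0.115, 0.993, 0.0, 0.0]
contact_force: [0.6, 0.1, -1.8]
opening: 0.0135
grip_force: 11.6
```

```bash
python3 -c "
from h import *
prof('w16'); print(state()['grip_force'],state()['opening'])"
```

```text
39.4 [ 0.62974976 -0.03255521  0.29072481] [-0.0253017  -0.07189534 -0.02161025] [ 0.61018293  0.12444584 -1.76030569]
-100 49 [-167. -166. -165.]
-85 401 [-164. -161. -157.]
-70 451 [-155. -152. -148.]
-55 468 [-146. -142. -139.]
-40 520 [-137. -133. -129.]
-25 545 [-128. -124. -120.]
11.554748564958572 0.013736778676162518
```

View pics/w16.png

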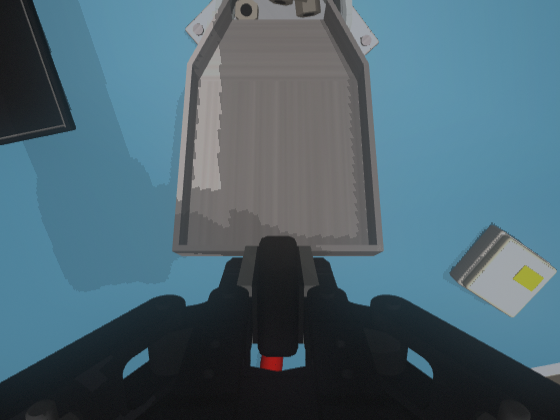

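>>> step_arm(deltas=[[[0, 0, 0, 0, 0], [0, 0, 0, 0, 0], [0, 0, 0, 0.02, 0], [0, 0, 0, 0.05, 0], [0, 0.02, 0, 0.1, 0], [0, 0.06, -0.01, 0.13, 0], [0, 0.1, -0.02, 0.13, 0], [0, 0.1, -0.02, 0.13, 0]]])

```text
clock: 40.25
tcp_pos: [0.6812, -0.0431, 0.357]
tcp_rot: [0.116, 0.993, -0.0, 0.001]
contact_force: [-0.8, -0.2, -2.9]
opening: 0.0126
grip_force: 117.0
```

```bash
python3 -c "
from h import *
prof('w17')
snap('scene','s17')
a=cv2.imread('pics/w17.png');b=cv2.imread('pics/s17.png')[140:260,210:370]
cv2.imwrite('pics/c17.png',np.hstack([cv2.resize(a[:300],(430,230)),cv2.resize(b,(307,230),interpolation=2)]))"
```

```text
40.25 [ 0.681234   -0.04309423  0.35697446] [-0.01510049  0.01266051  0.05571694] [-0.7661368  -0.24291863 -2.91282528]
-100 47 [-167. -167. -166.]
-85 405 [-165. -162. -158.]
-70 449 [-156. -152. -149.]
-55 465 [-147. -143. -140.]
-40 472 [-138. -134. -131.]
-25 552 [-129. -125. -121.]
```

View pics/c17.png

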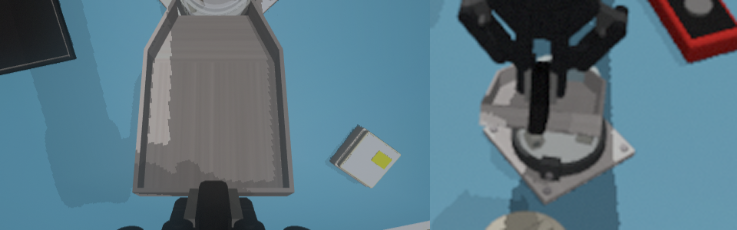

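>>> step_arm(deltas=[[[0, -0.168, 0.582, 0, 0], [0, -0.168, 0.582, 0, 0], [0, -0.168, 0.582, 0, 0], [0, -0.168, 0.582, 0, 0], [0, -0.168, 0.582, 0, 0], [0, -0.168, 0.582, 0, 0], [0, -0.168, 0.582, 0, 0], [0, -0.168, 0.582, 0, 0]]])

```text
clock: 41.15
tcp_pos: [0.5943, 0.2504, 0.3562]
tcp_rot: [0.113, 0.994, 0.0, -0.0]
contact_force: [0.5, -1.6, -3.0]
opening: 0.0124
grip_force: 117.7
```

>>> step_arm(deltas=[[[0, 0, 0, -0.08, 0], [0, 0, 0, -0.16, 0], [0, 0, 0, -0.24, 0], [0, 0, 0, -0.29, 0], [0, 0, 0, -0.306, 0], [0, 0, 0, -0.306, 0], [0, 0, 0, -0.306, 0]]])

```text
clock: 41.85
tcp_pos: [0.5966, 0.248, 0.2048]
tcp_rot: [0.116, 0.993, 0.001, 0.001]
contact_force: [0.4, -0.7, -1.7]
opening: 0.0122
grip_force: 117.5
```

```bash
python3 -c "
from h import *
prof('w18')"
```

```text
41.85 [0.59662878 0.24795086 0.20479854] [-0.03624364 -0.06739349 -0.03525436] [ 0.41578416 -0.73378125 -1.721723  ]
-100 47 [-167. -167. -166.]
-85 406 [-165. -162. -158.]
-70 452 [-156. -152. -149.]
-55 462 [-147. -143. -140.]
-40 478 [-138. -134. -131.]
-25 552 [-129. -125. -121.]
```

>>> step_arm(deltas=[[[0.158, 0, 0, -0.036, 0], [0.16, 0.022, -0.005, -0.068, 0], [0.16, 0.045, -0.011, -0.1, 0], [0.16, 0.06, -0.014, -0.127, 0], [0.16, 0.074, -0.017, -0.154, 0], [0.16, 0.084, -0.02, -0.18, 0], [0.16, 0.094, -0.022, -0.204, 0], [0.16, 0.094, -0.022, -0.208, 0]]])

```text
clock: 42.7
tcp_pos: [0.6443, 0.2369, 0.0989]
tcp_rot: [0.116, 0.993, 0.0, 0.001]
contact_force: [0.3, -3.3, 10.5]
opening: 0.0136
grip_force: 21.2
```

```bash
python3 -c "
from h import *
prof('w19')"
```

```text
42.7 [0.64426738 0.23689686 0.09893626] [-0.52885503 -0.11605896 -0.05386707] [ 0.3119483  -3.26388912 10.52620255]
-85 496 [-91. -90. -89.]
-70 833 [-92. -91. -90.]
-55 733 [-94. -93. -92.]
-40 712 [-95. -94. -93.]
-25 802 [-96. -89. -78.]
```

>>> step_arm(deltas=[[[0.25, 0, 0, 0.008, 0], [0.5, 0, 0, 0.008, 0], [0.5, 0, 0, 0.008, 0], [0.5, 0, 0, 0.06, 0], [0.5, 0, 0, 0.16, 0], [0.5, 0, 0, 0.26, 0], [0.5, 0, 0, 0.36, 0], [0.5, 0, 0, 0.46, 0]]])

```text
clock: 43.55
tcp_pos: [0.6422, 0.2375, 0.3309]
tcp_rot: [0.115, 0.993, 0.0, 0.0]
contact_force: [1.1, 0.4, -0.8]
opening: 0.0425
grip_force: 0.0
```

```bash
python3 -c "
from h import *
snap('wrist','w20')"
```

>>> step_arm(deltas=[[[1, -0.12, -0.54, 0.04, 0.074], [1, -0.12, -0.54, 0.04, 0.074], [1, -0.12, -0.54, 0.04, 0.074], [1, -0.12, -0.54, 0.04, 0.074], [1, -0.12, -0.54, 0.04, 0.074], [1, -0.12, -0.54, 0.04, 0.074], [1, -0.12, -0.54, 0.04, 0.074], [1, -0.12, -0.54, 0.04, 0.074]]])

```text
clock: 44.4
tcp_pos: [0.5826, -0.0326, 0.3487]
tcp_rot: [-0.0, 1.0, 0.0, 0.0]
contact_force: [-0.3, 1.1, -0.2]
opening: 0.0858
grip_force: 0.0
```

```bash
python3 -c "
from h import *
s=state(); print(s['tcp_pos'],s['tcp_rot']); json.dump({k:list(map(float,s[k])) for k in('tcp_pos','tcp_rot')},open('w21.json','w'))
snap('wrist','w21')
a=cv2.imread('pics/w20.png');b=cv2.imread('pics/w21.png')
cv2.imwrite('pics/c21.png',np.hstack([cv2.resize(a,None,fx=.4,fy=.4),np.pad(b,((0,0),(0,0),(0,0)))[:168*3][:420] if 0 else cv2.resize(b,(224,168))]))
big('w21',80,0,480,420,1.4,'c21b')"
```

```text
[ 0.58255831 -0.03256756  0.34869646] [-2.28002742e-04  9.99999901e-01  3.62350261e-04  1.21390878e-04]
```

View pics/c21b.png

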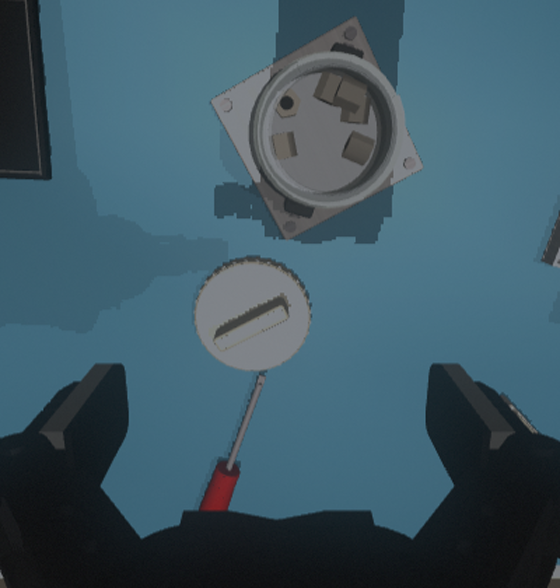

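```bash
python3 - <<'E'
from h import *
s=json.load(open('w21.json')); d=np.load('pics/w21.npy'); p=camera_params('wrist'); Tc=np.array(p['T_tool_cam']); M=Ro.from_quat(s['tcp_rot']).as_matrix()
v,u=np.mgrid[0:300,100:480]; z=d[v,u]; C=np.stack([(u-p['cx'])/p['fx']*z,(v-p['cy'])/p['fy']*z,z],-1).reshape(-1,3)
P=(C@Tc[:3,:3].T+Tc[:3,3])@M.T+s['tcp_pos']; P=P[z.ravel()>0]
def near(c,r,z0,z1): return P[(np.hypot(P[:,0]-c[0],P[:,1]-c[1])<r)&(P[:,2]>z0)&(P[:,2]<z1)]
R=near((.508,-.003),.06,.09,.12); print('rim',len(R),np.percentile(R[:,2],[5,50,95]).round(4))
R=R[abs(R[:,2]-np.median(R[:,2]))<.003]
(c,r)=cv2.minEnclosingCircle(R[:,:2].astype(np.float32)*1000);print('rim enc',c,r)
r=np.hypot(*(R[:,:2]-R[:,:2].mean(0)).T);print(R[:,:2].mean(0),np.percentile(r,[1,50,99]))
A=np.c_[2*R[:,:2],np.ones(len(R))];q=np.linalg.lstsq(A,(R[:,:2]**2).sum(1),rcond=None)[0];print('circ fit',q[:2],np.sqrt(q[2]+q[:2]@q[:2]))
L=near((.658,-.056),.07,.012,.025);print('lid',len(L),np.median(L[:,2]),cv2.minEnclosingCircle(L[:,:2].astype(np.float32)*1000))
B=near((.658,-.056),.05,.035,.055);print('bar',len(B),np.median(B[:,2]),cv2.minAreaRect(B[:,:2].astype(np.float32)*1000))
E
```

```text
rim 3539 [0.0954 0.1026 0.1062]
rim enc (507.5376892089844, -0.6804174184799194) 44.764404296875
[ 5.05604404e-01 -2.85910020e-04] [0.0339191  0.03987759 0.04606388]
circ fit [ 0.5076619  -0.00110357] 0.040001380848181646
lid 4351 0.01829608689916351 ((666.7945556640625, -54.06486892700195), 60.49119567871094)
bar 752 0.04394781327380415 ((656.0411987304688, -53.993709564208984), (14.923477172851562, 63.43685531616211), 29.23268699645996)
```

```bash
python3 -c "
from h import *
print(state()['joints'].round(3) if hasattr(state()['joints'],'round') else state()['joints'])"
```

```text
[-0.404  0.226  0.454  1.529 -0.1    1.41   1.63 ]
```

>>> step_arm(deltas=[[[0.5, 0.146, -0.045, -0.1, -0.338], [0.5, 0.146, -0.045, -0.2, -0.338], [0.5, 0.146, -0.045, -0.3, -0.338], [0.5, 0.146, -0.045, -0.38, -0.338], [0.5, 0.146, -0.045, -0.38, -0.338], [0.5, 0.146, -0.045, -0.38, -0.338], [0.5, 0.146, -0.045, -0.38, -0.338], [0.5, 0.146, -0.045, -0.38, -0.338]]])

```text
clock: 45.25
tcp_pos: [0.6558, -0.0528, 0.1577]
tcp_rot: [0.506, 0.863, -0.0, -0.001]
contact_force: [-0.7, -0.6, -0.3]
opening: 0.0427
grip_force: 0.0
```

```bash
python3 - <<'E'
from h import *
s=state(); print(s['tcp_pos'],s['tcp_rot'],s['joints'][6]); _,d=snap('wrist','w22'); p=camera_params('wrist'); Tc=np.array(p['T_tool_cam']); M=Ro.from_quat(s['tcp_rot']).as_matrix()
print('closing',np.degrees(np.arctan2(M[1,1],M[0,1])))
v,u=np.mgrid[0:400,100:480]; z=d[v,u]; C=np.stack([(u-p['cx'])/p['fx']*z,(v-p['cy'])/p['fy']*z,z],-1).reshape(-1,3)
P=(C@Tc[:3,:3].T+Tc[:3,3])@M.T+s['tcp_pos']; P=P[z.ravel()>0]
def near(c,r,z0,z1): return P[(np.hypot(P[:,0]-c[0],P[:,1]-c[1])<r)&(P[:,2]>z0)&(P[:,2]<z1)]
B=near((.656,-.055),.045,.041,.048);print('bar',len(B),np.median(B[:,2]),cv2.minAreaRect(B[:,:2].astype(np.float32)*1000))
R=near((.508,-.003),.05,.103,.108)
if len(R)>50:
  A=np.c_[2*R[:,:2],np.ones(len(R))];q=np.linalg.lstsq(A,(R[:,:2]**2).sum(1),rcond=None)[0];print('circ',len(R),q[:2],np.sqrt(q[2]+q[:2]@q[:2]))
E
```

```text
[ 0.65581075 -0.05281762  0.15766911] [ 5.05798829e-01  8.62651215e-01 -2.59645279e-04 -5.99401088e-04] 0.7676190371834198
closing 29.231219441918697
bar 2732 0.04411529415336453 ((656.1163330078125, -53.62322998046875), (13.973471641540527, 63.42798614501953), 28.25354766845703)
```

>>> step_arm(deltas=[[[0.5, 0, -0.002, -0.06, -0.005], [0.5, 0, -0.002, -0.121, -0.005], [0.5, 0, -0.002, -0.121, -0.005], [0.5, 0, -0.002, -0.121, -0.005], [0, 0, -0.002, -0.121, -0.005], [0, 0, -0.002, -0.121, -0.005], [0, 0, -0.002, -0.121, -0.005], [0, 0, -0.002, -0.121, -0.005]]])

```text
clock: 46.1
tcp_pos: [0.6567, -0.0561, 0.1004]
tcp_rot: [0.512, 0.859, 0.001, 0.001]
contact_force: [-0.4, 0.2, 6.4]
opening: 0.011
grip_force: 118.2
```

>>> step_arm(deltas=[[[0, 0, 0, 0, 0], [0, 0, 0, 0, 0], [0, 0, 0, 0, 0]]])

```text
clock: 46.4
tcp_pos: [0.6567, -0.056, 0.1004]
tcp_rot: [0.512, 0.859, 0.001, 0.001]
contact_force: [-0.7, 0.6, 6.4]
opening: 0.0108
grip_force: 118.2
```

>>> step_arm(deltas=[[[0, 0, 0, 0.04, 0], [0, 0, 0, 0.12, 0], [0, 0, 0, 0.2, 0], [0, 0, 0, 0.28, 0], [0, 0, 0, 0.28, 0], [0, 0, 0, 0.28, 0]]])

```text
clock: 47.0
tcp_pos: [0.656, -0.0561, 0.2397]
tcp_rot: [0.512, 0.859, 0.001, 0.001]
contact_force: [-0.9, 0.3, -2.1]
opening: 0.011
grip_force: 117.8
```

>>> step_arm(deltas=[[[0, -0.298, 0.105, 0, -0.25], [0, -0.298, 0.105, 0, -0.25], [0, -0.298, 0.105, 0, -0.25], [0, -0.298, 0.105, 0, -0.25], [0, -0.298, 0.105, 0, -0.25], [0, -0.298, 0.105, 0, -0.25], [0, -0.298, 0.105, 0, -0.25], [0, -0.298, 0.105, 0, -0.25]]])

```text
clock: 47.8
tcp_pos: [0.5063, -0.0035, 0.2376]
tcp_rot: [0.801, 0.598, -0.001, -0.0]
contact_force: [0.2, 0.6, -1.0]
opening: 0.0112
grip_force: 118.0
```

>>> step_arm(deltas=[[[0, 0, 0, -0.03, 0], [0, 0, 0, -0.05, 0], [0, 0, 0, -0.05, 0], [0, 0, 0, -0.05, 0]]])

```text
clock: 48.2
tcp_pos: [0.5066, -0.0037, 0.2132]
tcp_rot: [0.802, 0.597, -0.0, 0.0]
contact_force: [0.1, -0.3, -0.1]
opening: 0.0109
grip_force: 118.0
```

```bash
python3 - <<'E'
from h import *
s=state(); print(s['tcp_pos'],s['contact_force'],s['joints'][6],np.degrees(2*np.arctan2(s['tcp_rot'][1],s['tcp_rot'][0]))-90)
snap('scene','s23'); big('s23',210,140,350,260,4,'s23b')
E
```

```text
[ 0.50658035 -0.00372015  0.21316451] [ 0.10366819 -0.30117196 -0.07862197] -0.24376649270617654 -16.657455065224354
```

View pics/s23b.png

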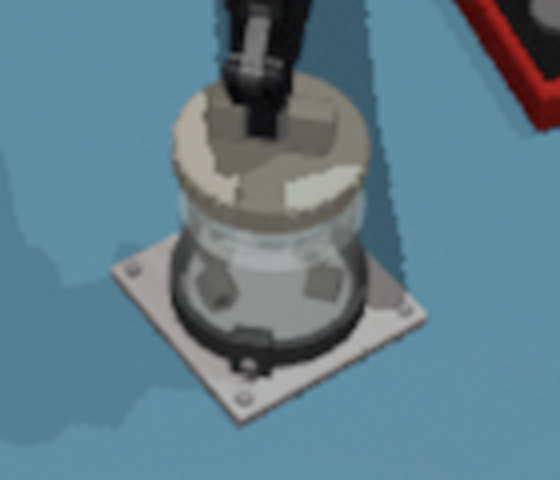

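>>> step_arm(deltas=[[[0, 0, 0, -0.008, 0], [0, 0, 0, -0.016, 0], [0, 0, 0, -0.022, 0], [0, 0, 0, -0.026, 0], [0, 0, 0, -0.026, 0]]])

```text
clock: 48.75
tcp_pos: [0.5065, -0.0035, 0.2]
tcp_rot: [0.802, 0.597, -0.0, -0.0]
contact_force: [-0.1, -0.0, -1.6]
opening: 0.011
grip_force: 118.0
```

>>> step_arm(deltas=[[[0, 0, 0, -0.002, 0], [0, 0, 0, -0.004, 0], [0, 0, 0, -0.004, 0]]])

```text
clock: 49.05
tcp_pos: [0.5068, -0.0035, 0.1984]
tcp_rot: [0.802, 0.597, 0.0, 0.0]
contact_force: [0.4, -0.5, -0.6]
opening: 0.0107
grip_force: 118.2
```

>>> step_arm(deltas=[[[0, 0, 0, -0.002, 0], [0, 0, 0, -0.002, 0], [0, 0, 0, -0.002, 0]]])

```text
clock: 49.35
tcp_pos: [0.5073, -0.0036, 0.1983]
tcp_rot: [0.802, 0.597, 0.001, 0.0]
contact_force: [-1.8, 0.5, 10.2]
opening: 0.011
grip_force: 119.6
```

>>> step_arm(deltas=[[[0, 0, 0, -0.002, 0], [0, 0, 0, -0.002, 0], [0, 0, 0, -0.002, 0]]])

```text
clock: 49.65
tcp_pos: [0.5078, -0.0036, 0.1981]
tcp_rot: [0.802, 0.597, 0.001, 0.0]
contact_force: [-4.0, -0.6, 19.3]
opening: 0.0115
grip_force: 120.9
```

>>> step_arm(deltas=[[[0, 0, 0, -0.002, 0], [0, 0, 0, -0.002, 0], [0, 0, 0, -0.002, 0]]])

```text
clock: 49.95
tcp_pos: [0.5083, -0.0036, 0.198]
tcp_rot: [0.802, 0.597, 0.002, 0.0]
contact_force: [-6.0, -0.1, 27.4]
opening: 0.0112
grip_force: 122.1
```

>>> step_arm(deltas=[[[0, 0, 0, 0.003, 0], [0, 0, 0, 0.004, 0.03], [0, 0, 0, 0.005, 0.06], [0, 0, 0, 0.006, 0.09], [0, 0, 0, 0.007, 0.12], [0, 0, 0, 0.007, 0.12]]])

```text
clock: 50.55
tcp_pos: [0.5075, -0.0035, 0.1997]
tcp_rot: [0.675, 0.738, 0.001, 0.001]
contact_force: [-0.3, -0.0, 7.0]
opening: 0.0107
grip_force: 119.0
```

>>> step_arm(deltas=[[[0, 0, 0, 0.0007, 0.02], [0, 0, 0, 0.0015, 0.04], [0, 0, 0, 0.002, 0.06], [0, 0, 0, 0.002, 0.06]]])

```text
clock: 50.95
tcp_pos: [0.5073, -0.0035, 0.2004]
tcp_rot: [0.603, 0.798, 0.001, 0.001]
contact_force: [0.8, 0.3, 5.9]
opening: 0.0111
grip_force: 118.9
```

>>> step_arm(deltas=[[[0, 0, 0, 0.0006, 0.015], [0, 0, 0, 0.0012, 0.03], [0, 0, 0, 0.0012, 0.03]]])

```text
clock: 51.25
tcp_pos: [0.5073, -0.0034, 0.2008]
tcp_rot: [0.566, 0.825, 0.001, 0.001]
contact_force: [2.5, 1.0, 3.4]
opening: 0.011
grip_force: 118.6
```

>>> step_arm(deltas=[[[0, 0, 0, 0.0006, 0.015], [0, 0, 0, 0.0012, 0.03], [0, 0, 0, 0.0012, 0.03]]])

```text
clock: 51.55
tcp_pos: [0.5073, -0.0032, 0.2013]
tcp_rot: [0.527, 0.85, 0.001, 0.001]
contact_force: [3.9, 2.4, 1.1]
opening: 0.0109
grip_force: 118.4
```

>>> step_arm(deltas=[[[0, 0, 0, 0.0006, 0.015], [0, 0, 0, 0.0012, 0.03], [0, 0, 0, 0.0012, 0.03]]])

```text
clock: 51.85
tcp_pos: [0.5073, -0.0031, 0.2018]
tcp_rot: [0.486, 0.874, 0.001, 0.001]
contact_force: [5.1, 2.3, -0.2]
opening: 0.011
grip_force: 118.2
```

>>> step_arm(deltas=[[[0, 0.002, 0.001, -0.002, 0], [0, 0.003, 0.001, -0.002, 0], [0, 0.003, 0.001, -0.002, 0]]])

```text
clock: 52.15
tcp_pos: [0.5083, -0.0031, 0.2012]
tcp_rot: [0.487, 0.874, 0.0, -0.0]
contact_force: [-0.2, 1.4, 10.8]
opening: 0.0109
grip_force: 119.9
```

>>> step_arm(deltas=[[[0, 0, 0, -0.002, 0], [0, 0, 0, -0.002, 0], [0, 0, 0, -0.002, 0]]])

```text
clock: 52.45
tcp_pos: [0.5086, -0.0032, 0.2009]
tcp_rot: [0.487, 0.874, 0.001, 0.0]
contact_force: [-3.8, 0.7, 18.4]
opening: 0.0111
grip_force: 121.1
```

>>> step_arm(deltas=[[[0, -0.001, 0, 0.001, 0.01], [0, -0.001, 0, 0.001, 0.02], [0, -0.001, 0, 0.001, 0.02]]])

```text
clock: 52.75
tcp_pos: [0.5081, -0.0032, 0.2005]
tcp_rot: [0.458, 0.889, 0.0, 0.0]
contact_force: [2.2, 1.3, 3.1]
opening: 0.0111
grip_force: 118.7
```

>>> step_arm(deltas=[[[0, 0, 0, 0, 0.01], [0, 0, 0, 0, 0.02], [0, 0, 0, 0, 0.02]]])

```text
clock: 53.05
tcp_pos: [0.5078, -0.0027, 0.1999]
tcp_rot: [0.43, 0.903, 0.0, 0.0]
contact_force: [4.7, 3.2, -0.6]
opening: 0.0103
grip_force: 118.1
```

>>> step_arm(deltas=[[[0, 0, 0, 0, 0.01], [0, 0, 0, 0, 0.02], [0, 0, 0, 0, 0.02]]])

```text
clock: 53.35
tcp_pos: [0.5079, -0.0027, 0.2]
tcp_rot: [0.402, 0.916, 0.0, 0.0]
contact_force: [4.6, 2.4, -0.8]
opening: 0.0111
grip_force: 118.1
```

>>> step_arm(deltas=[[[0, 0.002, 0.001, -0.002, 0], [0, 0.002, 0.001, -0.004, 0], [0, 0.002, 0.001, -0.006, 0], [0, 0.002, 0.001, -0.006, 0]]])

```text
clock: 53.75
tcp_pos: [0.5083, -0.0026, 0.1967]
tcp_rot: [0.401, 0.916, -0.0, -0.0]
contact_force: [1.5, 2.6, -1.4]
opening: 0.0109
grip_force: 118.1
```

>>> step_arm(deltas=[[[0, 0, 0, -0.002, 0], [0, 0, 0, -0.003, 0], [0, 0, 0, -0.003, 0]]])

```text
clock: 54.05
tcp_pos: [0.5088, -0.0028, 0.1962]
tcp_rot: [0.401, 0.916, 0.0, 0.0]
contact_force: [-1.5, 1.4, 8.2]
opening: 0.011
grip_force: 119.3
```

>>> step_arm(deltas=[[[0, 0, 0, -0.002, 0], [0, 0, 0, -0.002, 0], [0, 0, 0, -0.002, 0]]])

```text
clock: 54.35
tcp_pos: [0.5093, -0.0028, 0.1961]
tcp_rot: [0.401, 0.916, 0.001, 0.001]
contact_force: [-3.7, 0.4, 17.6]
opening: 0.0109
grip_force: 120.5
```

>>> step_arm(deltas=[[[0, 0, 0, 0, -0.04], [0, -0.001, 0, -0.0005, -0.08], [0, -0.001, 0, -0.0015, -0.12], [0, -0.002, 0, -0.0025, -0.16], [0, -0.002, 0, -0.0025, -0.16]]])

```text
clock: 54.85
tcp_pos: [0.5083, -0.0029, 0.1943]
tcp_rot: [0.618, 0.786, 0.001, 0.001]
contact_force: [0.8, 0.3, 8.2]
opening: 0.011
grip_force: 119.5
```

>>> step_arm(deltas=[[[0, 0, 0, -0.001, -0.04], [0, -0.001, 0, -0.002, -0.08], [0, -0.001, 0, -0.002, -0.08]]])

```text
clock: 55.15
tcp_pos: [0.5078, -0.0029, 0.1933]
tcp_rot: [0.712, 0.702, 0.001, 0.001]
contact_force: [0.4, -0.5, 8.9]
opening: 0.0109
grip_force: 119.6
```

```bash
python3 -c "
from h import *
s=state();print(s['tcp_pos'],s['contact_force'],s['moment'],np.degrees(2*np.arctan2(s['tcp_rot'][1],s['tcp_rot'][0]))-90)"
```

```text
[ 0.50780325 -0.00290452  0.19331429] [ 0.44814617 -0.47722971  8.85221143] [ 0.0120653   0.12172633 -0.0950283 ] -0.771957309314061
```

>>> step_arm(deltas=[[[0, 0, 0, -0.001, -0.04], [0, -0.001, 0, -0.002, -0.08], [0, -0.001, 0, -0.003, -0.12], [0, -0.002, 0, -0.0036, -0.15], [0, -0.002, 0, -0.0036, -0.15]]])

```text
clock: 55.65
tcp_pos: [0.5068, -0.0029, 0.1915]
tcp_rot: [0.856, 0.517, 0.001, 0.0]
contact_force: [-1.0, -0.5, 10.2]
opening: 0.011
grip_force: 119.6
```

>>> step_arm(deltas=[[[0, 0, 0, 0, -0.03], [0, -0.001, 0, 0, -0.06], [0, -0.001, 0, 0, -0.06]]])

```text
clock: 55.95
tcp_pos: [0.5062, -0.0029, 0.1913]
tcp_rot: [0.901, 0.435, 0.001, 0.0]
contact_force: [1.3, 0.1, 7.5]
opening: 0.011
grip_force: 119.3
```

```bash
python3 -c "
from h import *
s=state();print(s['tcp_pos'],s['contact_force'],s['moment'],np.degrees(2*np.arctan2(s['tcp_rot'][1],s['tcp_rot'][0]))-90)"
```

```text
[ 0.50616475 -0.00287546  0.19131357] [1.31765489 0.09314913 7.45927697] [-0.04061015  0.0099129  -0.10599615] -38.491288557207014
```

>>> step_arm(deltas=[[[0, 0, 0, 0, -0.02], [0, 0, 0, 0, -0.04], [0, 0, 0, 0, -0.04]]])

```text
clock: 56.25
tcp_pos: [0.5062, -0.0029, 0.1913]
tcp_rot: [0.926, 0.378, 0.001, 0.0]
contact_force: [-0.6, -1.0, 8.4]
opening: 0.0111
grip_force: 119.4
```

```bash
cat > m.py <<'E'
from h import *
s=state();print(s['tcp_pos'],s['contact_force'],s['moment'],np.degrees(2*np.arctan2(s['tcp_rot'][1],s['tcp_rot'][0]))-90)
E
python3 m.py
```

```text
[ 0.50619045 -0.00289717  0.19131826] [-0.57098086 -1.03376208  8.38024187] [-0.06309145  0.05885857 -0.11619817] -45.63071357295279
```

>>> step_arm(deltas=[[[0, 0, 0, 0, -0.02], [0, 0, 0, 0, -0.04], [0, 0, 0, 0, -0.04]]])

```text
clock: 56.55
tcp_pos: [0.5061, -0.0027, 0.1913]
tcp_rot: [0.948, 0.319, 0.001, 0.0]
contact_force: [-1.2, 1.0, 8.2]
opening: 0.0108
grip_force: 119.4
```

```bash
python3 m.py
```

```text
[ 0.50613315 -0.00269538  0.1913213 ] [-1.15213875  1.03033028  8.19277968] [ 0.08952135  0.14596478 -0.10538677] -52.81675900656209
```

>>> step_arm(deltas=[[[0, 0, 0, 0, -0.02], [0, 0, 0, 0, -0.03], [0, 0, 0, 0, -0.03]]])

```text
clock: 56.85
tcp_pos: [0.506, -0.0023, 0.1913]
tcp_rot: [0.961, 0.275, 0.0, -0.0]
contact_force: [-1.6, 1.1, 10.1]
opening: 0.0107
grip_force: 119.9
```

```bash
python3 m.py
```

```text
[ 0.50595638 -0.00232941  0.1912881 ] [-1.62127269  1.10738217 10.05906554] [0.29141422 0.47063526 0.6445584 ] -58.05684597110533
```

>>> step_arm(deltas=[[[0, 0, 0, 0, -0.02], [0, 0, 0, 0, -0.03], [0, 0, 0, 0, -0.03]]])

```text
clock: 57.15
tcp_pos: [0.5058, -0.0021, 0.1912]
tcp_rot: [0.973, 0.23, -0.0, -0.0]
contact_force: [-2.6, 2.0, 12.3]
opening: 0.0108
grip_force: 120.8
```

```bash
python3 m.py
```

```text
[ 0.50579216 -0.00214503  0.19124802] [-2.63884984  1.96051791 12.27911374] [0.28875975 0.77923796 1.25600846] -63.38445937368955
```

>>> step_arm(deltas=[[[0.3, 0, 0, 0, 0], [0.5, 0, 0, 0, 0], [0.5, 0, 0, 0, 0], [0.5, 0, 0, 0.04, 0], [0.5, 0, 0, 0.12, 0], [0.5, 0, 0, 0.22, 0], [0.5, 0, 0, 0.3, 0], [0.5, 0, 0, 0.3, 0]]])

```text
clock: 57.95
tcp_pos: [0.5074, -0.0031, 0.3453]
tcp_rot: [0.973, 0.229, 0.004, -0.001]
contact_force: [0.1, 0.0, -0.4]
opening: 0.0427
grip_force: 0.0
```

```bash
python3 - <<'E'
from h import *
s=state(); print(s['tcp_pos']); im,d=snap('wrist','w30'); p=camera_params('wrist'); Tc=np.array(p['T_tool_cam']); M=Ro.from_quat(s['tcp_rot']).as_matrix()
v,u=np.mgrid[0:300,100:480]; z=d[v,u]; C=np.stack([(u-p['cx'])/p['fx']*z,(v-p['cy'])/p['fy']*z,z],-1).reshape(-1,3)
P=(C@Tc[:3,:3].T+Tc[:3,3])@M.T+s['tcp_pos']; P=P[z.ravel()>0]
k=np.hypot(P[:,0]-.508,P[:,1]+.002)<.05; Q=P[k]
B=Q[(Q[:,2]>.128)&(Q[:,2]<.145)]; T=Q[(Q[:,2]>.10)&(Q[:,2]<.118)]
print(np.median(B[:,2]),cv2.minAreaRect(B[:,:2].astype(np.float32)*1000))
A=np.c_[T[:,:2],np.ones(len(T))];print(np.median(T[:,2]),np.linalg.lstsq(A,T[:,2],rcond=None)[0][:2])
snap('scene','s30')
_,d=read_camera('top');
import numpy as np
k=.7
print('tray pts z', [w('top',d,a*k,b*k)[2].round(4) for a,b in((215,300),(240,305),(205,340),(225,275))])
big('s30',180,110,450,280,2.9,'s30b')
E
```

```text
[ 0.50735807 -0.00311693  0.34532032]
0.13494853317008382 ((508.0136413574219, -1.8357219696044922), (64.07776641845703, 13.96990966796875), 28.27794075012207)
0.10920565693297182 [-0.00202427 -0.00184977]
tray pts z [np.float64(0.0001), np.float64(0.0039), np.float64(-0.0011), np.float64(0.0042)]
```

View pics/s30b.png

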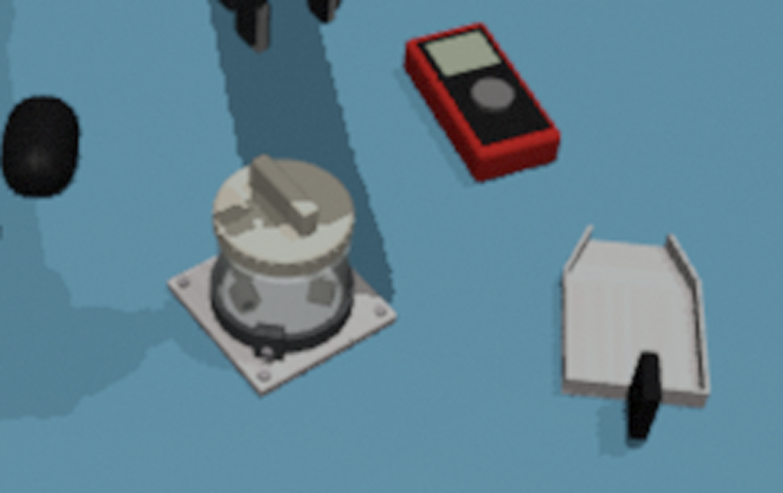

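```bash
python3 -c "
from station import *
print(hand_in())"
```

```text
the job is handed in; nothing more can be done
None
```

The job is handed in: all six spacers are in the jar, the lid is screwed down tight and level at about 91 mm, the tray is flat back at its starting place, and the last picture showed nothing wrong; hand-in returned no verdict.

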